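Finish a plank shelf: stack spacers, close the upper plank, push the tie rod through

ROBOT

A 6-joint arm with a two-finger parallel gripper is mounted at the origin on the work surface. World frame = base frame: x ahead of the robot, y to its left, z up, the work surface at z = 0. Lengths are in mm, angles in rad, forces in N, time in s.
With the tool pointing down it reaches from about 350 to 775 mm from the base axis. Payload 5.5 kg.
Tool frame: the origin (TCP) lies at the very end of the fingers, on their centre line; the grasp point (between the pads) lies 19 mm behind it; z points along the fingers, y is the direction in which the jaws open and shut (so a half turn about z gives the same grasp; the last joint's range is limited). The gripper opens to 85 mm and grips with 20 to 120 N. Pads are 22 mm wide; open, the fingers measure 114 mm over their backs; the gripper's body (76 mm by 85 mm) begins 54 mm behind the grasp point. The pads swing forward as they close: fully open they stand 13 mm farther back than shut.
Start: joints at [1.129, 0.313, 0.046, 1.304, 0, 1.431], TCP at [170.937, 549.047, 231.323] pointing down, gripper open.
Joint ranges: [-2.76, 2.76], [-0.86, 1.69], [-1.03, 1.26], [-2.2, 2.34], [-1.47, 1.5], [-3.14, 3.14]. Speed limits (rad/s): [2.57, 2.57, 3.14, 3.14, 3.14, 3.14].

INTERFACE

Orientations are given as a unit quaternion [w, x, y, z].
In Python, from station import sensors, get_image, get_calibration, env, masks_of, place_of gives the robot as it stands.
- The arm moves only by the tool jog_arm, never from a script. Its argument "moves" is a list of rows, each an object of numbers: "dx", "dy", "dz": the shift along the world's x, y, z in m; "rx", "ry", "rz": the turn, a rotation vector about the world's x, y, z in rad. A call has 1 to 20 rows; each row is the pose to reach, as a shift and turn from the pose commanded when the call began; what a row does not reach only later rows make up. A row lasts 1/8 s, in which the tool goes at most 62.5 mm and 10.7 degrees, less where a joint would pass 70% of its speed; a pose out of reach is approached as far as the arm can. A call with a gripper value outside its range is refused whole. "fingers" is the opening, from 0 (shut) to 1 (fully open), set as the call begins (left out, the last holds). The fingers move at their own pace and stop on an object; the grip force is fixed at half the most. Time passes only in rows, so rows that repeat a pose let the fingers close. It gives the time, the measured TCP pose, the force and the opening at its end, in the units of the state.
- sensors.state(): the state, without advancing time (a new reading comes with each control period).
- get_image(name): name is "scene" or "top" or "wrist"; returns the picture (384x512x3 uint8, red, green, blue); there is no depth.
- get_calibration(name): a dict with "fx", "fy", "cx", "cy" (pixels), "eye" and "attitude" of the camera in the world. Camera axes: x right, y up, looking along -z (the intrinsics and any distortion apply to the point x, -y, -z); pixel columns grow to the right and rows downward; lengths in mm; the calibration is good to about 2 mm. A picture is of the moment at which its call begins: read the wrist's pose just before it. get_calibration takes no time and is no camera call; for the wrist camera it gives the pose at the moment of the call.
- env.job_done(): hands the job in, once; it reports no verdict.
Trained networks look in the newest picture that a camera, given by its name, has taken for a name from the list of things; names that differ only in an ending like _2 or _b are one class to them, and where a whole thing is asked for, a point or a joint stands for the part that bears it (a point fixed in the world has none). Each returns a list of dicts, best first, with "p" (0 to 1); they miss things now and then, are a little off and sometimes report something else, mostly with a low value. They report only what shows in the picture. A call takes as long as a camera call. They do not tell look-alikes from the thing itself.
- masks_of(name, camera): "region" (384x512 bool, what is visible of it) and "extent" ([centre column, centre row, width, height] in pixels, round what is visible of it).
- place_of(name, camera): "uv" ([column, row] in pixels: a listed point, or the origin of a listed thing).
The state is a dict: "t": time; "qpos": joint angles; "joint_vel": joint speeds; "joint_torque": joint torques, N m; "eef_pos": TCP position; "orientation": TCP orientation; "ft_force": force on the tool from outside, world axes, zero at the start; "torque": the same for the moment, N m; "width": finger opening in mm.
Only numpy, scipy, OpenCV 4.12 (cv2) and the standard library are available. Lean on these libraries where they do the work, as an engineer would, in place of code of your own. Each camera call takes 0.05 s, during which the arm holds its last target.

TASK

Put together the open end of the little wooden plank shelf like its finished end: stand the two loose spacers one on the other, in line over the free hole of the lower plank, swing the upper plank back over them until its hole lines up too, then push the steel tie rod with the wooden knob down through plank, spacers and lower plank until its collar sits fully home on the upper plank. The rod leans in the narrow slot of the wooden caddy; let go of everything at the end and leave the shuttlecock, the coaster and the grip case where they are.

Things in the scene. Friction and masses are not known exactly. Their poses are not given: they have to be found in the camera images.
- lower_hole (a point): Centre of the free hole in the lower plank, at the plank's top face (20 mm above the table). The lower plank is fixed, flat on the table, 306 x 66 x 20 mm of pale rubberwood; its +y axis runs along the plank from this hole to the finished end, 240 mm away, z is up. The hole is round, 21 mm wide, goes right through and lies 33 mm from the plank's end. At the finished end two spacers, a rod and its knob already stand, fixed, up to 172 mm above the table.
- upper_hole (a point): Centre of the free hole (21 mm, right through) in the upper plank, at the plank's top face, always 120 mm above the table. The upper plank is 306 x 66 x 18 mm, held level (underside 102 mm above the table) by the rod of the finished end, about which it swings sideways; y axis along the plank from this hole towards the pivot, 240 mm away. Lined up when it lies straight above lower_hole.
- plank_grip (a point): A point half-way through the upper plank's thickness (111 mm above the table), on its centre line, 80 mm from its free hole and 160 mm from the pivot: a handy place to take the plank across its 66 mm width. y axis along the plank towards the pivot.
- pivot (a point): The vertical axis about which the upper plank swings, at the finished end, at the upper plank's top face (120 mm above the table).
- upper_plank (a joint): Swing of the upper plank about the vertical pivot axis, rad: 0 = lined up over the lower plank; grows as the free end swings to the far side (+x). No stop at 0 (range -0.5 to 1.3). Stiff, stays where it is left (about 0.12 N m, i.e. under 1 N at the free end).
- spacer_a_center (a point): Centre (half-way up, on the axis) of one loose spacer: a plain rubberwood tube 60 mm across and 40 mm high with a 21 mm bore, standing on the table with its bore upright (z axis). The two stacked on the lower plank reach 100 mm, 2 mm below the upper plank.
- spacer_b_center (a point): Centre of the other loose spacer, the same as the first.
- rod_knob (a point): Middle of the wooden knob of the loose tie rod, the place to grip it: the knob is 27 mm across and 46 mm long, from 24 mm below to 22 mm above this point. z axis along the rod from its tip to its knob. Below the knob a steel collar 36 mm across and 6 mm thick (its underside 30 mm below this point), below that the bare steel rod 16 mm across and 117 mm long with a tapered tip. Fully home, the collar lies on the upper plank and the tip is 3 mm above the table.
- rod_tip (a point): Lower tip of the tie rod, on its axis, 147 mm from rod_knob; z axis along the rod towards the knob. At the start the rod leans at about 30 degrees from upright in the caddy's slot, its knob leaning out over the caddy's -x side, the knob clear above the rim.
- caddy: Fixed rubberwood pen and remote caddy, 83 mm high, 67 mm long (x) and 91 mm wide (y, from +17 to -74 mm of its origin). Origin on the underside below the middle of the narrow slot (55 mm long in x, 22 mm wide, floor 8 mm up) in which the rod leans.
- shuttlecock: Bystander: white shuttlecock standing on its skirt, 66 mm wide, 85 mm tall, origin under its centre.
- coaster: Bystander: round plain bamboo coaster (no hole) 96 mm wide, 10 mm thick, origin under its centre.
- grip_case: Bystander: hard black plastic case lying flat, 190 x 80 x 45 mm, origin under its centre.
Not all that is in view belongs to the job. Leave any white look-alike of the part that bears spacer_a_center alone.

How it is judged:
By the outcome, as a careful person would: the job done as asked, in the order asked, and still so for the second after the job is handed in, with the robot touching nothing.
It also fails if it takes over 72 s, if anything falls off the work surface, if the arm or the gripper's body presses on something with over 40 N, if the wrist force passes 120 N, or if a joint passes its speed limit or range.

## Working session

There is one attempt and no reset: what is moved stays moved. The work goes in short steps, Python scripts to look and compute and a tool call to move; the robot and the scene stay as the last step left them, time stands still between calls to the robot, and variables do not carry over. Pictures are saved under pics/ and viewed, and the job is handed in when it is done.

Besides the shell and the picture viewer there is one more tool, called after ">>>" in YAML: its name, and indented under it one key for each argument. jog_arm: Moves the arm, as the interface text tells. Its arguments: {"type":"object","properties":{"moves":{"type":"array"},"fingers":{"type":"number"}},"required":["moves"]}

```bash
mkdir -p pics; ls; cat > h.py <<'E'
import numpy as np, cv2
from station import sensors, get_image, get_calibration, env, masks_of, place_of
from scipy.spatial.transform import Rotation as R
def save(im,n): cv2.imwrite('pics/'+n,cv2.cvtColor(im,cv2.COLOR_RGB2BGR))
E
python3 - <<'E'
from h import *
print(sensors.state())
for c in ['scene','top','wrist']:
    im=get_image(c); save(im,c+'0.png'); k=get_calibration(c); print(c,k)
    if c=='wrist': continue
    for n in ['lower_hole','upper_hole','plank_grip','pivot','spacer_a_center','rod_knob','rod_tip','caddy','shuttlecock','coaster','grip_case']:
        print(n,[(np.round(d['uv']).tolist(),round(d['p'],2)) for d in place_of(n,c)])
E
```

```text
pics
{'t': 0.0, 'qpos': array([ 1.12938890e+00,  3.14009956e-01,  4.49768903e-02,  1.30361486e+00,
       -1.21604966e-05,  1.43119352e+00]), 'joint_vel': array([ 0.00082703,  0.00043066,  0.00100795,  0.00039812,  0.00051744,
       -0.00075731]), 'joint_torque': array([-2.75523225e-04, -4.80625319e+01,  2.98534405e+01,  1.94529112e-02,
       -4.73687419e-05,  5.01410369e-06]), 'eef_pos': array([170.70547274, 548.53257199, 230.40259523]), 'orientation': array([-2.59356407e-04,  1.50330180e-01,  9.88635413e-01, -8.88747416e-04]), 'ft_force': array([ 0.19682588, -0.60707891, -0.17598955]), 'torque': array([-0.01166783, -0.02715904,  0.03541259]), 'width': 85.14813475853794}
scene {'fx': 390.2725013146164, 'fy': 390.2725013146164, 'cx': 254.21692450345844, 'cy': 191.4292139339396, 'eye': array([1353.81015958, -784.69670051,  812.26129632]), 'attitude': array([0.80500938, 0.45981427, 0.17830846, 0.32975269])}
lower_hole [([230.0, 211.0], 0.87)]
upper_hole [([281.0, 205.0], 0.56)]
plank_grip [([277.0, 193.0], 0.84), ([159.0, 272.0], 0.16)]
pivot [([277.0, 168.0], 0.95)]
spacer_a_center 
[... 553 characters left out ...]
5.0, 218.0], 0.78)]
upper_hole [([267.0, 159.0], 0.88)]
plank_grip [([248.0, 171.0], 0.72)]
pivot [([209.0, 210.0], 0.56)]
spacer_a_center [([324.0, 257.0], 0.73), ([331.0, 230.0], 0.57), ([209.0, 206.0], 0.52), ([296.0, 254.0], 0.51)]
rod_knob [([387.0, 210.0], 0.44)]
rod_tip [([393.0, 193.0], 0.71)]
caddy [([388.0, 202.0], 0.88), ([327.0, 130.0], 0.61)]
shuttlecock [([176.0, 176.0], 0.75)]
coaster [([326.0, 132.0], 0.6)]
grip_case [([139.0, 244.0], 0.65)]
wrist {'fx': 294.3385803066696, 'fy': 294.3385803066696, 'cx': 253.59592976018683, 'cy': 186.3345135558997, 'eye': array([106.75830068, 568.85854363, 374.40775822]), 'attitude': array([ 0.7980855 , -0.10885669, -0.0795999 ,  0.58725941])}
```

```bash
python3 - <<'E'
import cv2
a=cv2.imread('pics/top0.png'); cv2.imwrite('pics/top0z.png',cv2.resize(a[100:300,110:430],None,fx=2.5,fy=2.5,interpolation=cv2.INTER_CUBIC))
a=cv2.imread('pics/scene0.png'); cv2.imwrite('pics/scene0z.png',cv2.resize(a[130:310,120:360],None,fx=3.3,fy=3.3,interpolation=cv2.INTER_CUBIC))
E
```

```text
(no output)
```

View pics/top0z.png

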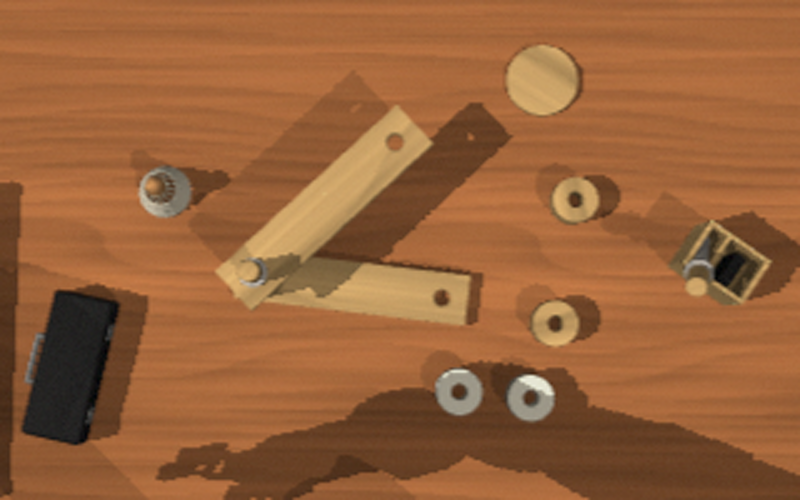

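View pics/scene0z.png

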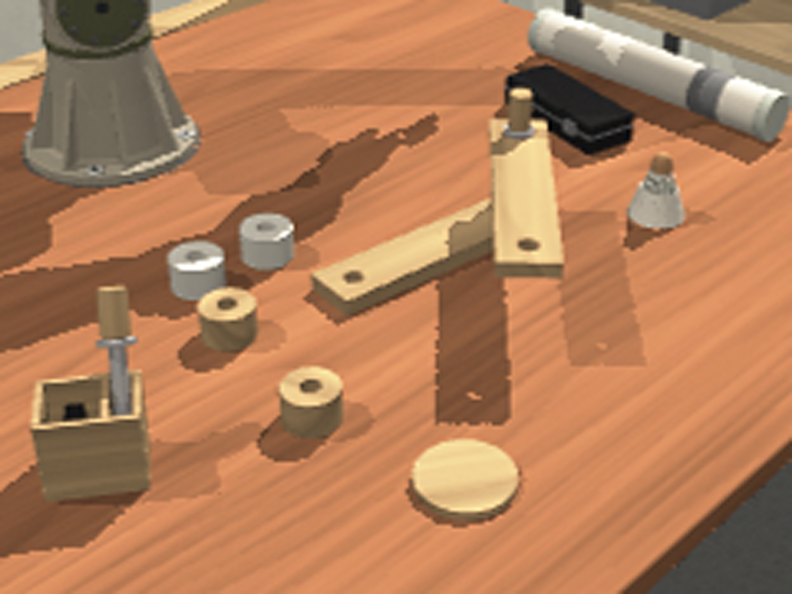

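View pics/wrist0.png

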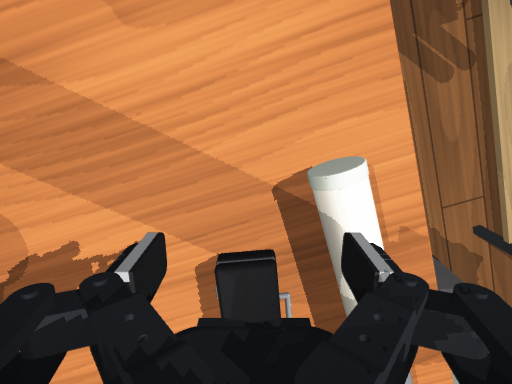

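The candidates in the top view are two wooden spacers at (340,180) and (332,229) and two white look-alikes at (294,257) and (322,259). I choose the wooden pair. The coaster at (327,132) has no hole.

```bash
cat >> h.py <<'E'
def ray(cal,uv):
    q=cal['attitude']; Rm=R.from_quat([q[1],q[2],q[3],q[0]]).as_matrix()
    d=np.array([(uv[0]-cal['cx'])/cal['fx'],-(uv[1]-cal['cy'])/cal['fy'],-1.0])
    return Rm@d
def at_z(cal,uv,z):
    d=ray(cal,uv); e=cal['eye']; return e+d*(z-e[2])/d[2]
def proj(cal,p):
    q=cal['attitude']; Rm=R.from_quat([q[1],q[2],q[3],q[0]]).as_matrix()
    c=Rm.T@(np.asarray(p,float)-cal['eye']); return np.array([cal['cx']+cal['fx']*c[0]/-c[2],cal['cy']-cal['fy']*c[1]/-c[2]])
E
python3 - <<'E'
from h import *
k=get_calibration('top'); s=get_calibration('scene')
o=lambda u,v:(110+u/2.5-.3,100+v/2.5-.3)
T={'lower':((441.5,298),20),'upper':((395.5,142),120),'pivotknob':((250,271),150),'s1':((575.5,199.5),40),'s2':((555,323),40),'w1':((459,392),40),'w2':((530,397),40),'knobtop':((697,288),150),'coaster':((542,79),10)}
os=lambda u,v:(120+u/3.3-.35,130+v/3.3-.35)
S={'lower':((353,277),20),'upper':((528,244.5),120),'s1':((312,386),40),'s2':((228,304),40)}
for n,(uv,z) in T.items():
    p=at_z(k,o(*uv),z); print(n,p.round(1), np.hypot(*p[:2]).round(0), at_z(s,os(*S[n][0]),z).round(1) if n in S else '')
# caddy corners in top
for uv in [(713,221),(770,262),(740,303)]: print(at_z(k,o(*uv),83).round(1))
E
```

```text
lower [474.9  -3.1  20. ] 475.0 [481.5  -6.9  20. ]
upper [666.   60.1 120. ] 669.0 [671.4  57.8 120. ]
pivotknob [502.  234.5 150. ] 554.0 
s1 [ 605.  -176.3   40. ] 630.0 [ 611.1 -177.4   40. ]
s2 [ 443.8 -149.4   40. ] 468.0 [ 449.8 -151.3   40. ]
w1 [353.7 -25.6  40. ] 355.0 
w2 [ 348.4 -117.2   40. ] 368.0 
knobtop [ 487.7 -305.   150. ] 575.0 
coaster [ 770.4 -136.4   10. ] 782.0 
[ 574.9 -343.6   83. ]
[ 523.7 -414.8   83. ]
[ 471.6 -376.3   83. ]
```

```bash
python3 - <<'E'
from h import *
st=sensors.state(); w=get_calibration('wrist')
q=st['orientation']; Rt=R.from_quat([q[1],q[2],q[3],q[0]]).as_matrix()
print(Rt.round(3)); print('eye in tool',Rt.T@(w['eye']-st['eef_pos']))
q=w['attitude'];Rc=R.from_quat([q[1],q[2],q[3],q[0]]).as_matrix()
print('cam in tool',(Rt.T@Rc).round(3))
for uv in [(256,192),(256,100),(256,260)]: print((at_z(w,uv,40)-st['eef_pos']).round(0), Rt.T@(at_z(w,uv,40)-st['eef_pos']).round(0))
E
```

```text
[[-0.955  0.297  0.   ]
 [ 0.297  0.955  0.   ]
 [-0.     0.    -1.   ]]
eye in tool [ 6.71520903e+01 -1.41489315e-01 -1.43094346e+02]
cam in tool [[-0.     0.964  0.267]
 [ 1.     0.     0.001]
 [ 0.001  0.267 -0.964]]
[  32.   -7. -191.] [-32.63222936   2.81228896 191.00059853]
[ -68.   24. -191.] [ 72.06249441   2.69058155 190.99936563]
[ 118.  -34. -191.] [-122.77074284    2.5923211   191.001635  ]
```

>>> jog_arm:
  moves:
    - {"dx":0.3,"dy":-0.3,"rz":0.3}
    - {"dx":0.3,"dy":-0.3,"rz":0.3}
    - {"dx":0.3,"dy":-0.3,"rz":0.3}
    - {"dx":0.3,"dy":-0.3,"rz":0.3}
    - {"dx":0.3,"dy":-0.3,"rz":0.3}
    - {"dx":0.3,"dy":-0.3,"rz":0.3}
    - {"dx":0.3,"dy":-0.3,"rz":0.3}
    - {"dx":0.28,"dy":-0.65,"rz":0.3}
    - {"dx":0.28,"dy":-0.65,"rz":0.3}
    - {"dx":0.28,"dy":-0.65,"rz":0.3}
    - {"dx":0.28,"dy":-0.65,"rz":0.3}
    - {"dx":0.28,"dy":-0.65,"rz":0.3}
    - {"dx":0.28,"dy":-0.65,"rz":0.3}
    - {"dx":0.28,"dy":-0.65,"rz":0.3}
    - {"dx":0.28,"dy":-0.65,"rz":0.3}
  fingers: 1

```text
invalid input at $.moves[0]: expected keys dx, dy, dz, rx, ry, rz
```

```bash
python3 - <<'E'
from h import *
st=sensors.state(); print(st['t'],st['eef_pos'],st['orientation'],st['joint_vel'].round(3)); w=get_calibration('wrist')
im=get_image('wrist'); save(im,'w1.png')
for n in ['spacer_a_center','lower_hole']:
  for d in place_of(n,'wrist'): print(n,np.round(d['uv'],1),round(d['p'],2),at_z(w,d['uv'],20).round(1))
for n,p in dict(lo=(474.9,-3.1,20),s1=(605,-176.3,40),s2=(443.8,-149.4,40),w2=(348,-117,40)).items(): print(n,proj(w,p).round(1))
print(w)
E
```

```text
1.25 [170.92287762 549.04546319 231.31420864] [1.15650460e-05 1.50312231e-01 9.88638575e-01 3.71915241e-05] [-0.    -0.    -0.    -0.001 -0.001  0.   ]
lo [-13.2 435.8]
s1 [-71.9 523.2]
s2 [-116.2  455.9]
w2 [-137.3  407.1]
{'fx': 294.3385803066696, 'fy': 294.3385803066696, 'cx': 253.59592976018683, 'cy': 186.3345135558997, 'eye': array([106.75830068, 568.85854363, 374.40775822]), 'attitude': array([ 0.7980855 , -0.10885669, -0.0795999 ,  0.58725941])}
```

View pics/w1.png

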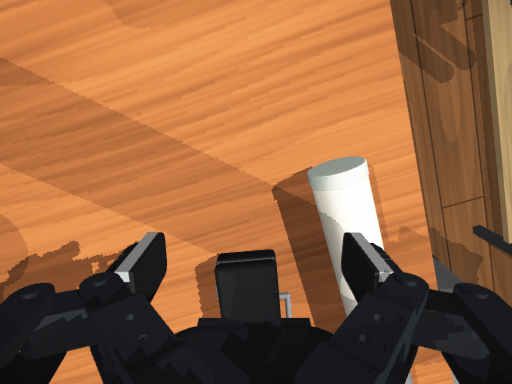

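The call was refused because every row needs all six keys, so the arm has not moved. The picture still shows the black case and the white tube.

>>> jog_arm:
  moves:
    - {"dx":0.3,"dy":-0.3,"dz":0,"rx":0,"ry":0,"rz":0.3}
    - {"dx":0.3,"dy":-0.3,"dz":0,"rx":0,"ry":0,"rz":0.3}
    - {"dx":0.3,"dy":-0.3,"dz":0,"rx":0,"ry":0,"rz":0.3}
    - {"dx":0.3,"dy":-0.3,"dz":0,"rx":0,"ry":0,"rz":0.3}
    - {"dx":0.3,"dy":-0.3,"dz":0,"rx":0,"ry":0,"rz":0.3}
    - {"dx":0.3,"dy":-0.3,"dz":0,"rx":0,"ry":0,"rz":0.3}
    - {"dx":0.3,"dy":-0.3,"dz":0,"rx":0,"ry":0,"rz":0.3}
    - {"dx":0.28,"dy":-0.65,"dz":0,"rx":0,"ry":0,"rz":0.3}
    - {"dx":0.28,"dy":-0.65,"dz":0,"rx":0,"ry":0,"rz":0.3}
    - {"dx":0.28,"dy":-0.65,"dz":0,"rx":0,"ry":0,"rz":0.3}
    - {"dx":0.28,"dy":-0.65,"dz":0,"rx":0,"ry":0,"rz":0.3}
    - {"dx":0.28,"dy":-0.65,"dz":0,"rx":0,"ry":0,"rz":0.3}
    - {"dx":0.28,"dy":-0.65,"dz":0,"rx":0,"ry":0,"rz":0.3}
    - {"dx":0.28,"dy":-0.65,"dz":0,"rx":0,"ry":0,"rz":0.3}
    - {"dx":0.28,"dy":-0.65,"dz":0,"rx":0,"ry":0,"rz":0.3}
  fingers: 1

```text
t: 3.28
eef_pos: [450.8, -100.6, 231.3]
orientation: [-0.0, 0.001, 1.0, 0.0]
ft_force: [0.4, -0.5, -0.3]
width: 85.3
```

```bash
cat > look.py <<'E'
import sys
from h import *
st=sensors.state(); print(st['t'],st['eef_pos'].round(1),st['orientation'].round(4),'v',abs(st['joint_vel']).max().round(3),'F',st['ft_force'].round(1),'w',st['width'].round(1),'q',st['qpos'].round(2)); w=get_calibration('wrist')
im=get_image('wrist'); save(im,sys.argv[1]+'.png'); np.save('pics/'+sys.argv[1]+'.npy',im)
import pickle; pickle.dump((w,st),open('pics/'+sys.argv[1]+'.pkl','wb'))
for n in sys.argv[2:]:
  n,z=n.split(':')
  for d in place_of(n,'wrist'): print(n,np.round(d['uv'],1),round(d['p'],2),at_z(w,d['uv'],float(z)).round(1))
E
python3 look.py w1 spacer_a_center:20 lower_hole:20
```

```text
Traceback (most recent call last):
  File "look.py", line 3, in <module>
    st=sensors.state(); print(st['t'],st['eef_pos'].round(1),st['orientation'].round(4),'v',abs(st['joint_vel']).max().round(3),'F',st['ft_force'].round(1),'w',st['width'].round(1),'q',st['qpos'].round(2)); w=get_calibration('wrist')
                                                                                                                                                                ^^^^^^^^^^^^^^^^^
AttributeError: 'float' object has no attribute 'round'
```

That was the old picture, because the script had an error. I'm fixing it.

```bash
sed -i "s/st\['width'\].round(1)/round(float(st['width']),1)/" look.py
python3 look.py w2 spacer_a_center:20 lower_hole:20
```

```text
3.275 [ 450.8 -100.6  231.3] [-1.0e-04  1.1e-03  1.0e+00  3.0e-04] v 0.029 F [ 0.4 -0.5 -0.3] w 85.3 q [-0.39  0.09 -0.23  1.25  0.   -0.39]
spacer_a_center [320.6  78.1] 0.96 [354.6 -24.9  20. ]
spacer_a_center [209.4 153.5] 0.72 [ 440.3 -154.6   20. ]
spacer_a_center [236.5  71.6] 0.63 [ 347.4 -120.1   20. ]
lower_hole [332.6 181.9] 0.67 [476.2  -2.9  20. ]
```

View pics/w2.png

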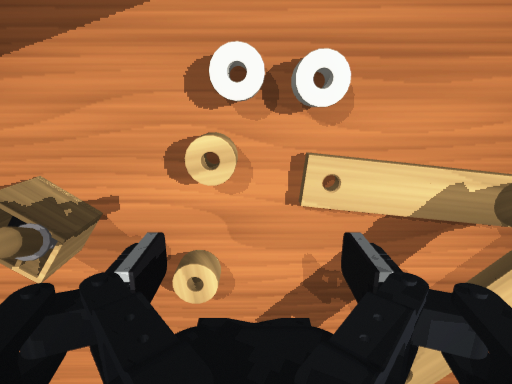

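The picture shows the wooden spacers at about (211,160) and (195,284), the white ones at (237,71) and (323,78), and the lower hole at (332,183). I'm zooming in to refine these.

```bash
cat > holes.py <<'E'
# holes.py img: uv guess,z,...  refine dark bore centre; fits convex hull of dark blob
import sys,pickle
from h import *
n=sys.argv[1]; im=np.load(f'pics/{n}.npy'); w,st=pickle.load(open(f'pics/{n}.pkl','rb'))
for a in sys.argv[2:]:
    u,v,r,z=map(float,a.split(','))
    u0,v0=int(u-r),int(v-r); c=im[v0:int(v+r)+1,u0:int(u+r)+1]
    g=cv2.cvtColor(c,cv2.COLOR_RGB2GRAY); g=cv2.resize(g,None,fx=8,fy=8,interpolation=cv2.INTER_CUBIC)
    t,b=cv2.threshold(g,0,255,cv2.THRESH_BINARY_INV+cv2.THRESH_OTSU)
    nn,l,s,ce=cv2.connectedComponentsWithStats(b)
    h,wd=b.shape; ok=[i for i in range(1,nn) if s[i,4]>100]
    i=min(ok,key=lambda i:np.hypot(*(ce[i]-[wd/2,h/2]))-0.01*np.sqrt(s[i,4]))
    cnt=max(cv2.findContours((l==i).astype('uint8'),cv2.RETR_EXTERNAL,cv2.CHAIN_APPROX_NONE)[0],key=cv2.contourArea)
    e=cv2.fitEllipse(cv2.convexHull(cnt)); 
    uv=np.array(e[0])/8-0.4375+[u0,v0]
    pz=np.linalg.norm(at_z(w,uv,z)-w['eye'])/w['fx']
    print(uv.round(1),'size mm',(np.array(e[1])/8*pz).round(1),'->',at_z(w,uv,z).round(1),'thr',t)
E
python3 holes.py w2 211,160,13,40 195,284,12,40 332,183,14,20
python3 - <<'E'
import cv2
a=cv2.imread('pics/w2.png')
cv2.imwrite('pics/w2z.png',cv2.resize(a[120:310,150:360],None,fx=3.5,fy=3.1,interpolation=cv2.INTER_CUBIC)) if 0 else cv2.imwrite('pics/w2z.png',cv2.resize(a[125:315,160:360],None,fx=3,fy=3,interpolation=cv2.INTER_CUBIC))
E
```

```text
[210.1 160.5] size mm [21.3 22.2] -> [ 445.1 -151.1   40. ] thr 135.0
[194.9 283.6] size mm [20.3 23.2] -> [ 607.  -177.7   40. ] thr 140.0
[331.2 182.4] size mm [21.8 24.1] -> [476.8  -4.6  20. ] thr 142.0
```

View pics/w2z.png

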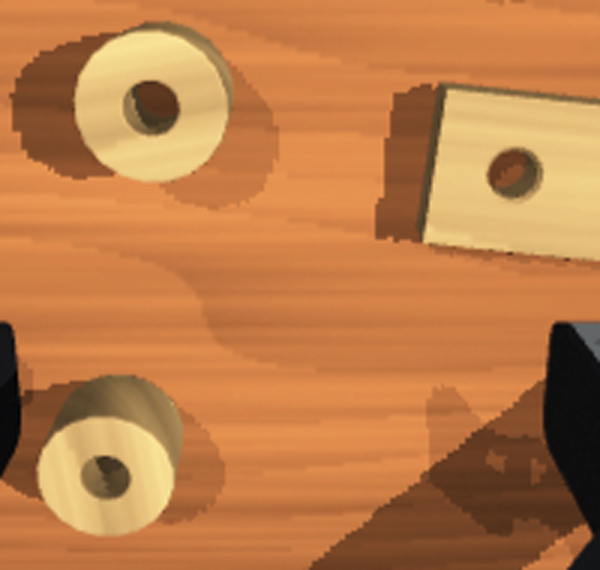

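>>> jog_arm:
  moves:
    - {"dx":-0.006,"dy":-0.05,"dz":-0.06,"rx":0,"ry":0,"rz":0}
    - {"dx":-0.006,"dy":-0.05,"dz":-0.11,"rx":0,"ry":0,"rz":0}
    - {"dx":-0.006,"dy":-0.05,"dz":-0.16,"rx":0,"ry":0,"rz":0}
    - {"dx":-0.006,"dy":-0.05,"dz":-0.2,"rx":0,"ry":0,"rz":0}
    - {"dx":-0.006,"dy":-0.05,"dz":-0.221,"rx":0,"ry":0,"rz":0}
    - {"dx":-0.006,"dy":-0.05,"dz":-0.221,"rx":0,"ry":0,"rz":0}

```text
t: 4.18
eef_pos: [443.7, -149.2, 8.9]
orientation: [-0.002, -0.0, 1.0, 0.001]
ft_force: [0.3, 0.2, 0.4]
width: 85.3
```

```bash
python3 look.py w3; python3 - <<'E'
from h import *; w=get_calibration('wrist'); p=sensors.state()['eef_pos']
print(proj(w,p),proj(w,p+[0,0,19]))
E
```

```text
4.175 [ 443.7 -149.2    8.9] [-1.7e-03 -1.0e-04  1.0e+00  1.0e-03] v 0.041 F [0.3 0.2 0.4] w 85.3 q [-0.5   0.31 -0.56  0.7   0.   -0.5 ]
[254.43723333 236.53568216] [254.55014436 254.02826931]
```

View pics/w3.png

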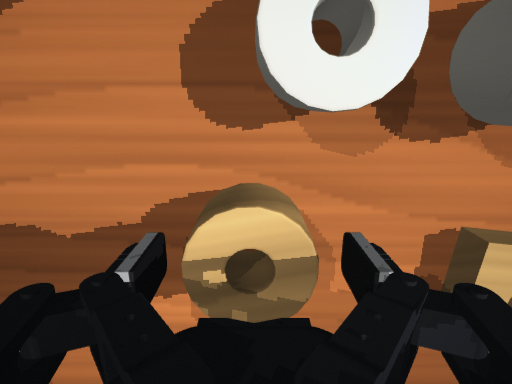

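The wooden spacer is well between the jaws, with its bore at (250,270). I'll close and lift.

>>> jog_arm:
  moves:
    - {"dx":0,"dy":0,"dz":0,"rx":0,"ry":0,"rz":0}
    - {"dx":0,"dy":0,"dz":0,"rx":0,"ry":0,"rz":0}
    - {"dx":0,"dy":0,"dz":0,"rx":0,"ry":0,"rz":0}
    - {"dx":0,"dy":0,"dz":0,"rx":0,"ry":0,"rz":0}
    - {"dx":0,"dy":0,"dz":0,"rx":0,"ry":0,"rz":0}
  fingers: 0

```text
t: 4.85
eef_pos: [446.3, -151.3, 12.3]
orientation: [0.002, 0.001, 1.0, -0.0]
ft_force: [-0.1, 1.7, 7.2]
width: 58.6
```

```bash
python3 look.py w4;  python3 holes.py w4 250,270,32,40
```

```text
4.85 [ 446.3 -151.3   12.3] [ 1.6e-03  8.0e-04  1.0e+00 -5.0e-04] v 0.001 F [-0.1  1.7  7.2] w 58.6 q [-0.5   0.3  -0.56  0.7   0.   -0.5 ]
[249.6 276.1] size mm [33.7 43.9] -> [ 452.3 -153.4   40. ] thr 119.0
```

View pics/w4.png

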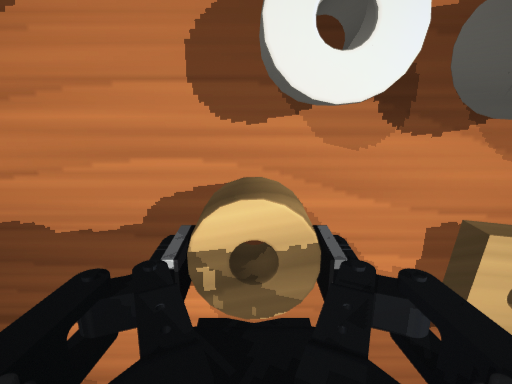

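>>> jog_arm:
  moves:
    - {"dx":0,"dy":0,"dz":0.04,"rx":0,"ry":0,"rz":0}
    - {"dx":0,"dy":0,"dz":0.08,"rx":0,"ry":0,"rz":0}
    - {"dx":0.03,"dy":0.05,"dz":0.08,"rx":0,"ry":0,"rz":0}
    - {"dx":0.06,"dy":0.1,"dz":0.08,"rx":0,"ry":0,"rz":0}
    - {"dx":0.095,"dy":0.146,"dz":0.08,"rx":0,"ry":0,"rz":0}
    - {"dx":0.095,"dy":0.146,"dz":0.08,"rx":0,"ry":0,"rz":0}
    - {"dx":0.095,"dy":0.146,"dz":0.08,"rx":0,"ry":0,"rz":0}
    - {"dx":0.095,"dy":0.146,"dz":0.08,"rx":0,"ry":0,"rz":0}

```text
t: 5.9
eef_pos: [539.2, -5.9, 90.5]
orientation: [-0.0, 0.002, 1.0, -0.0]
ft_force: [1.0, 0.4, -0.7]
width: 58.2
```

```bash
python3 look.py w5 lower_hole:20;
```

```text
5.9 [539.2  -5.9  90.5] [-2.0e-04  1.7e-03  1.0e+00 -0.0e+00] v 0.009 F [ 1.   0.4 -0.7] w 58.2 q [-0.16  0.33 -0.29  0.95 -0.   -0.16]
lower_hole [254.4 113.7] 0.64 [478.   -5.6  20. ]
```

View pics/w5.png

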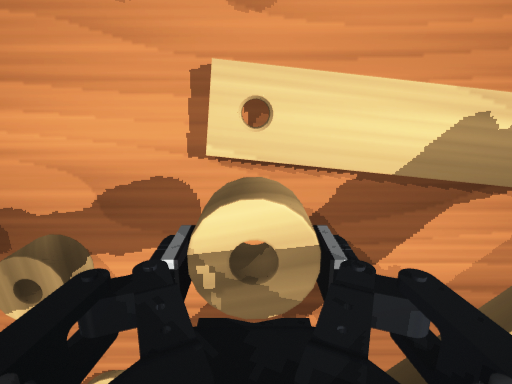

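```bash
python3 holes.py w5 257,113,22,20; python3 - <<'E'
from h import *
import pickle
im=cv2.imread('pics/w5.png')
a=cv2.resize(im[170:325,180:330],None,fx=3,fy=3,interpolation=cv2.INTER_CUBIC); b=cv2.resize(im[80:150,220:295],None,fx=4,fy=4,interpolation=cv2.INTER_CUBIC)
o=np.zeros((470,760,3),'uint8');o[:a.shape[0],:a.shape[1]]=a;o[:b.shape[0],455:455+b.shape[1]]=b
cv2.imwrite('pics/w5z.png',o)
w,st=pickle.load(open('pics/w5.pkl','rb'))
p=st['eef_pos']
for dz in (27,29): 
  for dx in (0,1,2,3): # overlay predicted disc
    th=np.linspace(0,2*np.pi,4,endpoint=False)
    print(dz,dx,[proj(w,p+[dx+30*np.cos(t),30*np.sin(t),dz]).round(1).tolist() for t in th], proj(w,p+[dx,0,dz]).round(1))
E
```

```text
[256.7 112.1] size mm [22.9 23.9] -> [476.9  -4.   20. ] thr 149.0
27 0 [[254.7, 320.3], [322.5, 262.8], [254.3, 198.1], [186.5, 263.2]] [254.5 263. ]
27 1 [[254.7, 322.1], [322.4, 264.8], [254.3, 200.4], [186.6, 265.2]] [254.5 265. ]
27 2 [[254.7, 323.9], [322.3, 266.8], [254.3, 202.7], [186.8, 267.2]] [254.5 267. ]
27 3 [[254.7, 325.6], [322.1, 268.8], [254.3, 205.0], [186.9, 269.2]] [254.5 269. ]
29 0 [[254.7, 323.3], [323.6, 265.2], [254.3, 199.6], [185.5, 265.6]] [254.5 265.4]
29 1 [[254.7, 325.2], [323.4, 267.2], [254.3, 202.0], [185.6, 267.6]] [254.5 267.4]
29 2 [[254.7, 327.0], [323.3, 269.3], [254.3, 204.3], [185.8, 269.6]] [254.5 269.4]
29 3 [[254.7, 328.8], [323.2, 271.3], [254.3, 206.6], [185.9, 271.7]] [254.5 271.5]
```

View pics/w5z.png

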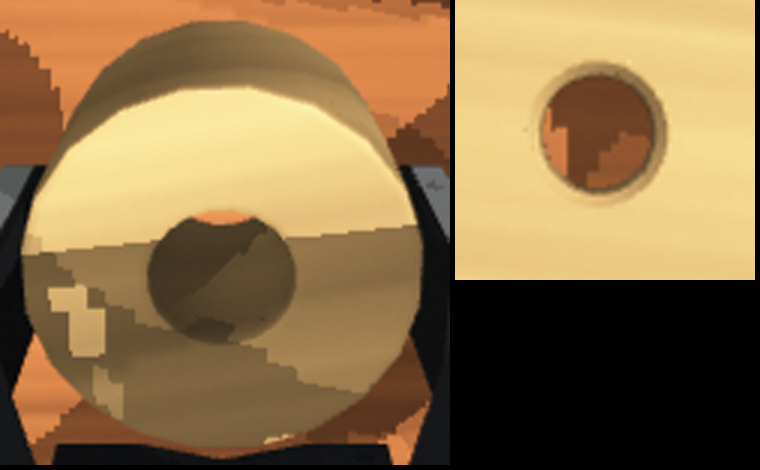

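>>> jog_arm:
  moves:
    - {"dx":-0.032,"dy":0.001,"dz":0,"rx":0,"ry":0,"rz":0}
    - {"dx":-0.0634,"dy":0.001,"dz":0,"rx":0,"ry":0,"rz":0}
    - {"dx":-0.0634,"dy":0.001,"dz":-0.025,"rx":0,"ry":0,"rz":0}
    - {"dx":-0.0634,"dy":0.001,"dz":-0.045,"rx":0,"ry":0,"rz":0}
    - {"dx":-0.0634,"dy":0.001,"dz":-0.05,"rx":0,"ry":0,"rz":0}
    - {"dx":-0.0634,"dy":0.001,"dz":-0.05,"rx":0,"ry":0,"rz":0}
    - {"dx":-0.0634,"dy":0.001,"dz":-0.05,"rx":0,"ry":0,"rz":0}

```text
t: 6.88
eef_pos: [477.2, -4.3, 41.1]
orientation: [0.001, 0.001, 1.0, -0.0]
ft_force: [0.2, 0.6, -0.4]
width: 57.7
```

```bash
python3 look.py w6
```

```text
6.875 [477.2  -4.3  41.1] [ 6.0e-04  1.1e-03  1.0e+00 -1.0e-04] v 0.005 F [ 0.2  0.6 -0.4] w 57.7 q [-0.18  0.28 -0.51  0.78  0.   -0.18]
```

View pics/w6.png

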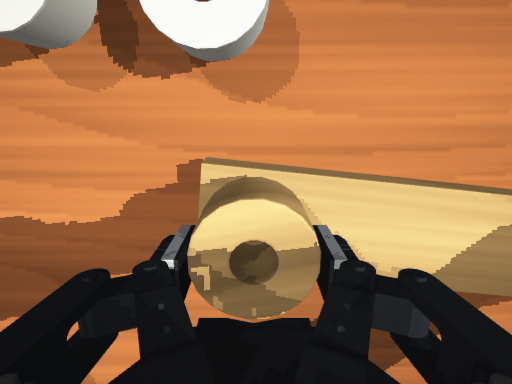

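>>> jog_arm:
  moves:
    - {"dx":-0.0005,"dy":0,"dz":-0.004,"rx":0,"ry":0,"rz":0}
    - {"dx":-0.0005,"dy":0,"dz":-0.007,"rx":0,"ry":0,"rz":0}
    - {"dx":-0.0005,"dy":0,"dz":-0.009,"rx":0,"ry":0,"rz":0}
    - {"dx":-0.0005,"dy":0,"dz":-0.009,"rx":0,"ry":0,"rz":0}

```text
t: 7.42
eef_pos: [475.9, -3.9, 32.2]
orientation: [0.0, 0.001, 1.0, -0.0]
ft_force: [-3.6, 1.1, 10.9]
width: 58.3
```

```bash
python3 look.py w7
```

```text
7.425 [475.9  -3.9  32.2] [ 0.e+00  8.e-04  1.e+00 -1.e-04] v 0.001 F [-3.6  1.1 10.9] w 58.3 q [-0.18  0.29 -0.52  0.76 -0.   -0.18]
```

View pics/w7.png

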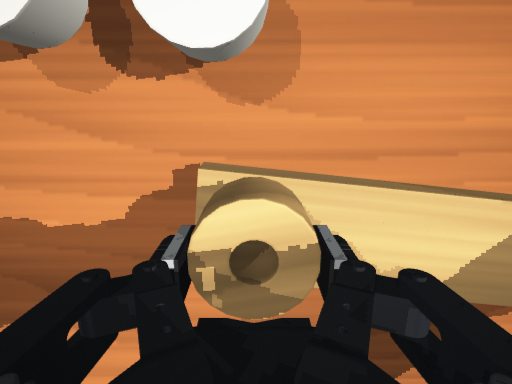

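>>> jog_arm:
  moves:
    - {"dx":0,"dy":0,"dz":0,"rx":0,"ry":0,"rz":0}
    - {"dx":0,"dy":0,"dz":0,"rx":0,"ry":0,"rz":0}
    - {"dx":0,"dy":0,"dz":0,"rx":0,"ry":0,"rz":0}
    - {"dx":0,"dy":0,"dz":0,"rx":0,"ry":0,"rz":0}
    - {"dx":0,"dy":0,"dz":0.06,"rx":0,"ry":0,"rz":0}
    - {"dx":0.02,"dy":0,"dz":0.12,"rx":0,"ry":0,"rz":0}
    - {"dx":0.04,"dy":0,"dz":0.16,"rx":0,"ry":0,"rz":0}
    - {"dx":0.04,"dy":0,"dz":0.16,"rx":0,"ry":0,"rz":0}
    - {"dx":0.04,"dy":0,"dz":0.16,"rx":0,"ry":0,"rz":0}
  fingers: 1

```text
t: 8.6
eef_pos: [515.4, -3.9, 190.5]
orientation: [-0.001, 0.001, 1.0, 0.0]
ft_force: [-0.2, -0.8, -1.4]
width: 85.7
```

```bash
python3 look.py w8;python3 -c "
import cv2
a=cv2.imread('pics/w8.png')
cv2.imwrite('pics/w8z.png',cv2.resize(a[90:240,180:380],None,fx=4,fy=4,interpolation=cv2.INTER_CUBIC))"
```

```text
8.6 [515.4  -3.9 190.5] [-6.e-04  9.e-04  1.e+00  1.e-04] v 0.033 F [-0.2 -0.8 -1.4] w 85.7 q [-0.16  0.22 -0.18  1.17  0.   -0.16]
```

View pics/w8z.png

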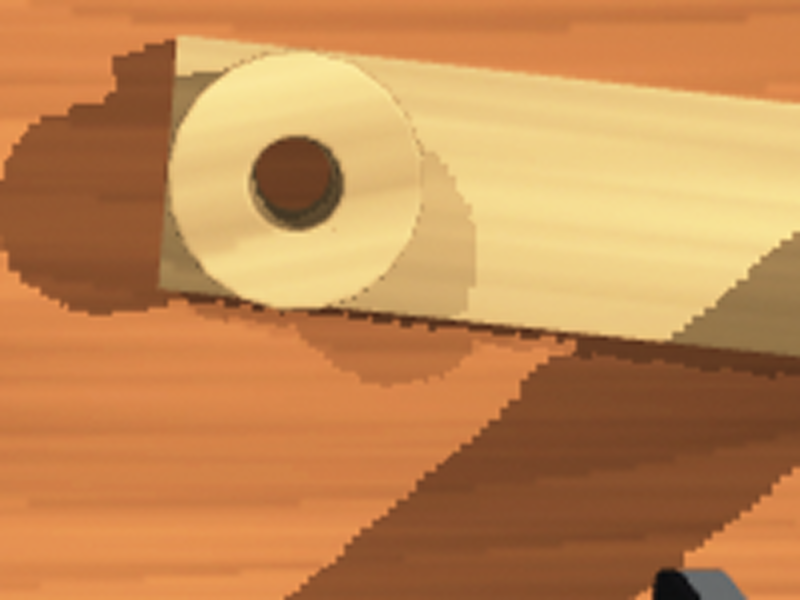

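```bash
python3 - <<'E'
from h import *
import pickle
w,st=pickle.load(open('pics/w8.pkl','rb'))
f=lambda u,v,z: at_z(w,(180+u/4-.375,90+v/4-.375),z)
print('disc',f(296,180.5,60).round(1),'bore',f(296.5,182.5,60).round(1))
A=f(177,37,20);B=f(160,290,20);C=f(800,103,20); D=f(650,337,20)
print(A,B,np.linalg.norm(A-B))
u=(C-A)/np.linalg.norm(C-A); print(u, (A+B)/2+33*u)
# visible far-bottom edge of plank hole vs bore
E
```

```text
disc [474.5  -4.2  60. ] bore [475.   -4.1  60. ]
[442.01922638 -34.58760615  20.        ] [507.56326005 -41.08026925  20.        ] 65.8648238786431
[0.10344079 0.99463561 0.        ] [478.20478926  -5.01096246  20.        ]
```

The spacer's bore centre is at (475,-4.2), while the plank corners put the hole at about (478,-5). I'll check by looking straight down the bore.

>>> jog_arm:
  moves:
    - {"dx":0.029,"dy":0,"dz":-0.03,"rx":0,"ry":0,"rz":0}
    - {"dx":0.029,"dy":0,"dz":-0.03,"rx":0,"ry":0,"rz":0}
    - {"dx":0.029,"dy":0,"dz":-0.03,"rx":0,"ry":0,"rz":0}
    - {"dx":0.029,"dy":0,"dz":-0.03,"rx":0,"ry":0,"rz":0}

```text
t: 9.15
eef_pos: [544.4, -3.9, 161.6]
orientation: [-0.0, 0.001, 1.0, 0.0]
ft_force: [0.4, 0.5, 0.0]
width: 85.3
```

```bash
cat > overlay.py <<'E'
# overlay.py img out u0,v0,u1,v1,scale  x,y,z,r,color ...
import sys,pickle
from h import *
n,out=sys.argv[1:3]; u0,v0,u1,v1,s=map(int,sys.argv[3].split(','))
w,st=pickle.load(open(f'pics/{n}.pkl','rb'))
a=cv2.imread(f'pics/{n}.png'); a=cv2.resize(a[v0:v1,u0:u1],None,fx=s,fy=s,interpolation=cv2.INTER_CUBIC)
C=dict(r=(0,0,255),g=(0,255,0),b=(255,0,0),w=(255,255,255))
for t in sys.argv[4:]:
    *v,c=t.split(','); x,y,z,r=map(float,v)
    P=[(proj(w,(x+r*np.cos(q),y+r*np.sin(q),z))-[u0,v0]+.5)*s for q in np.linspace(0,6.283,60)]
    cv2.polylines(a,[np.array(P).round().astype('int32')],True,C[c],1)
cv2.imwrite(f'pics/{out}.png',a)
E
python3 look.py w9; python3 overlay.py w9 w9o 160,50,360,200,4 475,-4.2,60,30,g 475,-4.2,60,10.5,g 477.5,-4.5,20,10.5,r
```

```text
9.15 [544.4  -3.9 161.6] [-2.e-04  9.e-04  1.e+00  1.e-04] v 0.007 F [0.4 0.5 0. ] w 85.3 q [-0.15  0.29 -0.17  1.12  0.   -0.15]
```

View pics/w9o.png

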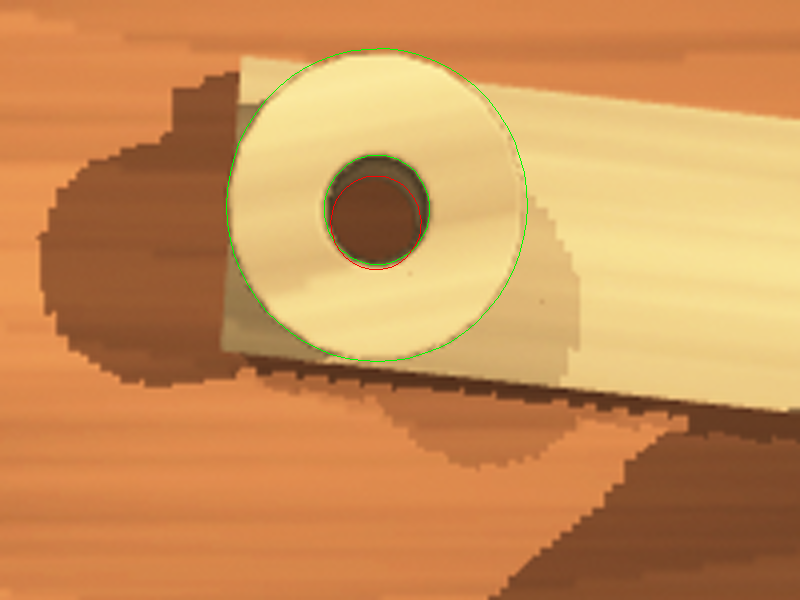

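>>> jog_arm:
  moves:
    - {"dx":-0.06,"dy":0,"dz":0,"rx":0,"ry":0,"rz":0}
    - {"dx":-0.069,"dy":0,"dz":-0.03,"rx":0,"ry":0,"rz":0}
    - {"dx":-0.069,"dy":0,"dz":-0.08,"rx":0,"ry":0,"rz":0}
    - {"dx":-0.069,"dy":0,"dz":-0.115,"rx":0,"ry":0,"rz":0}
    - {"dx":-0.069,"dy":0,"dz":-0.128,"rx":0,"ry":0,"rz":0}
    - {"dx":-0.069,"dy":0,"dz":-0.128,"rx":0,"ry":0,"rz":0}
    - {"dx":-0.069,"dy":0,"dz":-0.128,"rx":0,"ry":0,"rz":0}

```text
t: 10.07
eef_pos: [477.4, -4.2, 34.8]
orientation: [0.001, 0.001, 1.0, -0.0]
ft_force: [-0.6, -0.1, -0.5]
width: 85.2
```

>>> jog_arm:
  moves:
    - {"dx":0,"dy":0,"dz":0,"rx":0,"ry":0,"rz":0}
    - {"dx":0,"dy":0,"dz":0,"rx":0,"ry":0,"rz":0}
    - {"dx":0,"dy":0,"dz":0,"rx":0,"ry":0,"rz":0}
    - {"dx":0,"dy":0,"dz":0,"rx":0,"ry":0,"rz":0}
    - {"dx":0,"dy":0,"dz":0,"rx":0,"ry":0,"rz":0}
  fingers: 0

```text
t: 10.7
eef_pos: [477.1, -4.1, 35.0]
orientation: [0.001, 0.001, 1.0, -0.0]
ft_force: [-2.4, 0.6, 9.0]
width: 57.9
```

>>> jog_arm:
  moves:
    - {"dx":0,"dy":0,"dz":0.002,"rx":0,"ry":0,"rz":0}
    - {"dx":0.0025,"dy":-0.0005,"dz":0.003,"rx":0,"ry":0,"rz":0}
    - {"dx":0.0025,"dy":-0.0005,"dz":0.003,"rx":0,"ry":0,"rz":0}
    - {"dx":0.0025,"dy":-0.0005,"dz":0.003,"rx":0,"ry":0,"rz":0}

```text
t: 11.2
eef_pos: [478.4, -4.4, 36.1]
orientation: [-0.0, 0.001, 1.0, 0.0]
ft_force: [-0.1, 0.2, -1.5]
width: 58.1
```

```bash
python3 look.py w10; python3 overlay.py w10 w10o 160,130,360,330,3 477.5,-4.7,63,30,g 477.5,-4.7,63,10.5,g
```

```text
11.2 [478.4  -4.4  36.1] [-2.e-04  9.e-04  1.e+00  1.e-04] v 0.002 F [-0.1  0.2 -1.5] w 58.1 q [-0.18  0.29 -0.51  0.77  0.   -0.18]
```

View pics/w10o.png

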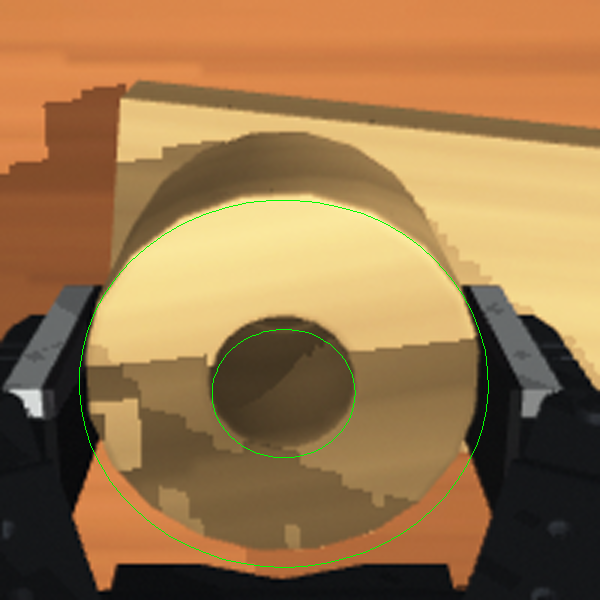

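>>> jog_arm:
  moves:
    - {"dx":0,"dy":0,"dz":-0.001,"rx":0,"ry":0,"rz":0}
    - {"dx":0,"dy":0,"dz":-0.0015,"rx":0,"ry":0,"rz":0}
    - {"dx":0,"dy":0,"dz":-0.0015,"rx":0,"ry":0,"rz":0}

```text
t: 11.62
eef_pos: [478.4, -4.4, 35.1]
orientation: [-0.0, 0.001, 1.0, 0.0]
ft_force: [-1.5, 0.3, 3.7]
width: 57.9
```

>>> jog_arm:
  moves:
    - {"dx":0,"dy":0,"dz":0,"rx":0,"ry":0,"rz":0}
    - {"dx":0,"dy":0,"dz":0,"rx":0,"ry":0,"rz":0}
    - {"dx":0,"dy":0,"dz":0,"rx":0,"ry":0,"rz":0}
    - {"dx":0,"dy":0,"dz":0,"rx":0,"ry":0,"rz":0}
    - {"dx":0,"dy":0,"dz":0.06,"rx":0,"ry":0,"rz":0}
    - {"dx":0.03,"dy":0,"dz":0.11,"rx":0,"ry":0,"rz":0}
    - {"dx":0.067,"dy":0,"dz":0.128,"rx":0,"ry":0,"rz":0}
    - {"dx":0.067,"dy":0,"dz":0.128,"rx":0,"ry":0,"rz":0}
    - {"dx":0.067,"dy":0,"dz":0.128,"rx":0,"ry":0,"rz":0}
  fingers: 1

```text
t: 12.75
eef_pos: [544.4, -4.3, 161.9]
orientation: [-0.001, 0.001, 1.0, 0.0]
ft_force: [0.4, 0.8, -0.5]
width: 85.3
```

```bash
python3 look.py w11; python3 overlay.py w11 w11o 160,50,360,200,4 477.5,-4.7,60,30,g 477.5,-4.7,60,10.5,g 477.5,-4.7,20,10.5,r; python3 holes.py w11 254,103,20,60
```

```text
12.75 [544.4  -4.3 161.9] [-1.1e-03  9.0e-04  1.0e+00  2.0e-04] v 0.03 F [ 0.4  0.8 -0.5] w 85.3 q [-0.16  0.29 -0.16  1.12  0.   -0.15]
[253.5 104.2] size mm [22.3 23.4] -> [476.5  -4.7  60. ] thr 140.0
```

View pics/w11o.png

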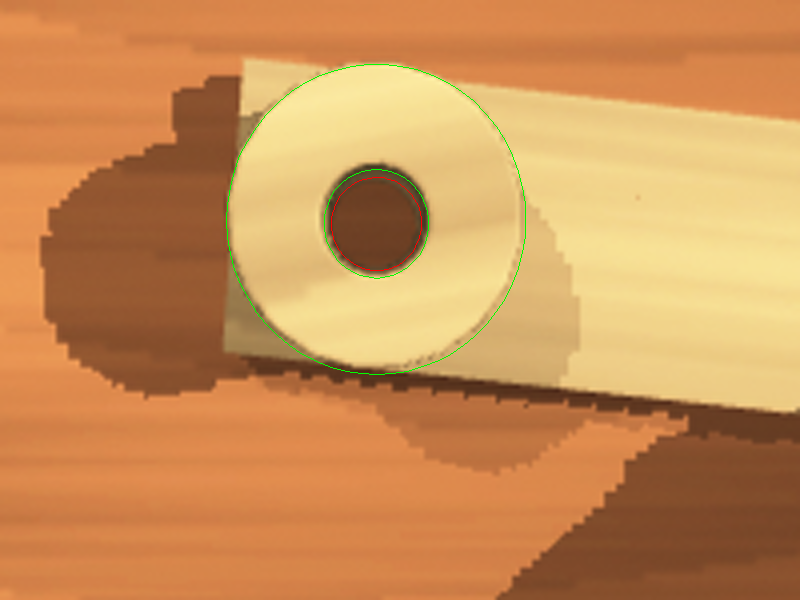

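The bore now shows concentric with the hole to within about 1 mm. Next is the other wooden spacer.

>>> jog_arm:
  moves:
    - {"dx":0.022,"dy":-0.058,"dz":0,"rx":0,"ry":0,"rz":0}
    - {"dx":0.044,"dy":-0.115,"dz":0,"rx":0,"ry":0,"rz":0}
    - {"dx":0.063,"dy":-0.173,"dz":-0.01,"rx":0,"ry":0,"rz":0}
    - {"dx":0.063,"dy":-0.173,"dz":-0.04,"rx":0,"ry":0,"rz":0}
    - {"dx":0.063,"dy":-0.173,"dz":-0.06,"rx":0,"ry":0,"rz":0}
    - {"dx":0.063,"dy":-0.173,"dz":-0.06,"rx":0,"ry":0,"rz":0}

```text
t: 13.55
eef_pos: [605.6, -176.6, 99.9]
orientation: [-0.003, 0.001, 1.0, 0.001]
ft_force: [-0.5, 0.3, 0.2]
width: 85.4
```

```bash
python3 look.py w12; python3 overlay.py w12 w12o 120,120,380,330,3 607,-177.5,40,30,g 607,-177.5,40,10.5,g
```

```text
13.55 [ 605.6 -176.6   99.9] [-0.003   0.0012  1.      0.0014] v 0.05 F [-0.5  0.3  0.2] w 85.4 q [-0.41  0.49 -0.02  1.07  0.   -0.41]
```

View pics/w12o.png

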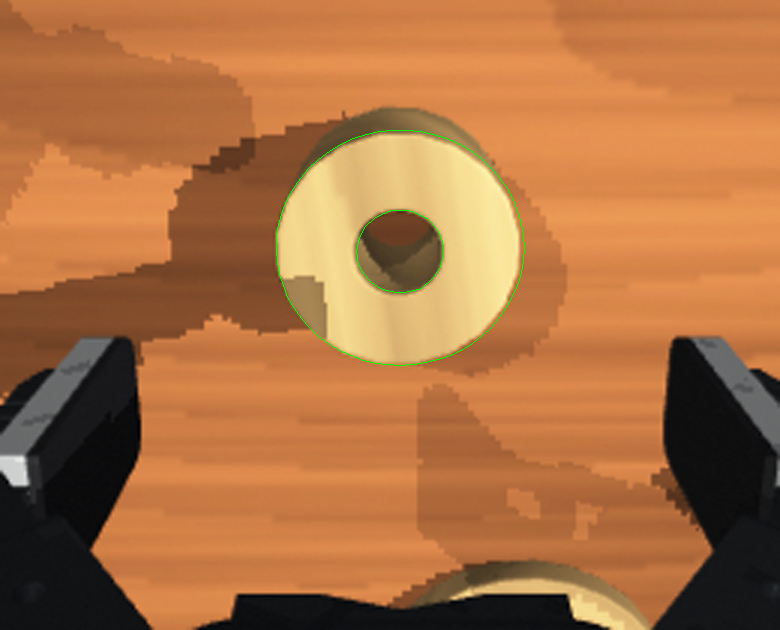

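The overlay fits the wooden spacer exactly, at (607,-177.5).

>>> jog_arm:
  moves:
    - {"dx":0.0005,"dy":-0.0005,"dz":-0.05,"rx":0,"ry":0,"rz":0}
    - {"dx":0.0005,"dy":-0.0005,"dz":-0.075,"rx":0,"ry":0,"rz":0}
    - {"dx":0.0005,"dy":-0.0005,"dz":-0.087,"rx":0,"ry":0,"rz":0}
    - {"dx":0.0005,"dy":-0.0005,"dz":-0.087,"rx":0,"ry":0,"rz":0}
    - {"dx":0.0005,"dy":-0.0005,"dz":-0.087,"rx":0,"ry":0,"rz":0}

```text
t: 14.22
eef_pos: [610.2, -178.3, 17.5]
orientation: [0.001, 0.001, 1.0, -0.0]
ft_force: [-0.4, -0.4, -0.6]
width: 85.1
```

>>> jog_arm:
  moves:
    - {"dx":0,"dy":0,"dz":0,"rx":0,"ry":0,"rz":0}
    - {"dx":0,"dy":0,"dz":0,"rx":0,"ry":0,"rz":0}
    - {"dx":0,"dy":0,"dz":0,"rx":0,"ry":0,"rz":0}
    - {"dx":0,"dy":0,"dz":0,"rx":0,"ry":0,"rz":0}
    - {"dx":0,"dy":0,"dz":0,"rx":0,"ry":0,"rz":0}
  fingers: 0

```text
t: 14.85
eef_pos: [610.1, -178.4, 17.7]
orientation: [0.001, 0.001, 1.0, -0.001]
ft_force: [-1.2, 0.4, 5.5]
width: 57.7
```

```bash
python3 look.py w13
```

```text
14.85 [ 610.1 -178.4   17.7] [ 1.3e-03  9.0e-04  1.0e+00 -5.0e-04] v 0.002 F [-1.2  0.4  5.5] w 57.7 q [-0.41  0.56 -0.12  0.89  0.   -0.41]
```

View pics/w13.png

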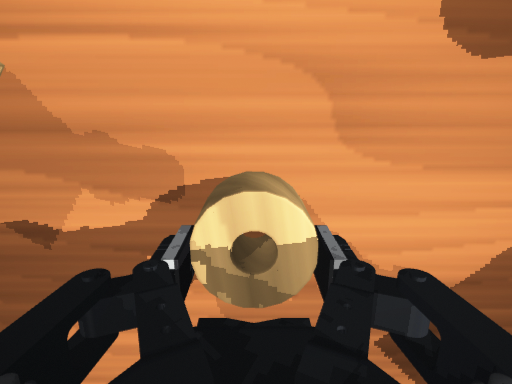

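>>> jog_arm:
  moves:
    - {"dx":0,"dy":0,"dz":0.05,"rx":0,"ry":0,"rz":0}
    - {"dx":-0.01,"dy":0.01,"dz":0.09,"rx":0,"ry":0,"rz":0}
    - {"dx":-0.04,"dy":0.055,"dz":0.09,"rx":0,"ry":0,"rz":0}
    - {"dx":-0.075,"dy":0.1,"dz":0.09,"rx":0,"ry":0,"rz":0}
    - {"dx":-0.11,"dy":0.15,"dz":0.09,"rx":0,"ry":0,"rz":0}
    - {"dx":-0.1306,"dy":0.174,"dz":0.08,"rx":0,"ry":0,"rz":0}
    - {"dx":-0.1306,"dy":0.174,"dz":0.066,"rx":0,"ry":0,"rz":0}
    - {"dx":-0.1306,"dy":0.174,"dz":0.066,"rx":0,"ry":0,"rz":0}
    - {"dx":-0.1306,"dy":0.174,"dz":0.066,"rx":0,"ry":0,"rz":0}

```text
t: 16.02
eef_pos: [479.6, -4.8, 82.1]
orientation: [0.0, 0.001, 1.0, -0.0]
ft_force: [-0.4, 0.7, -0.6]
width: 58.0
```

```bash
python3 look.py w14; python3 overlay.py w14 w14o 160,130,360,330,3 476.9,-4.6,60,30,r 476.9,-4.6,106,30,g 476.9,-4.6,106,10.5,g
```

```text
16.025 [479.6  -4.8  82.1] [ 5.0e-04  1.5e-03  1.0e+00 -1.0e-04] v 0.003 F [-0.4  0.7 -0.6] w 58.0 q [-0.18  0.23 -0.45  0.89 -0.   -0.17]
```

View pics/w14o.png

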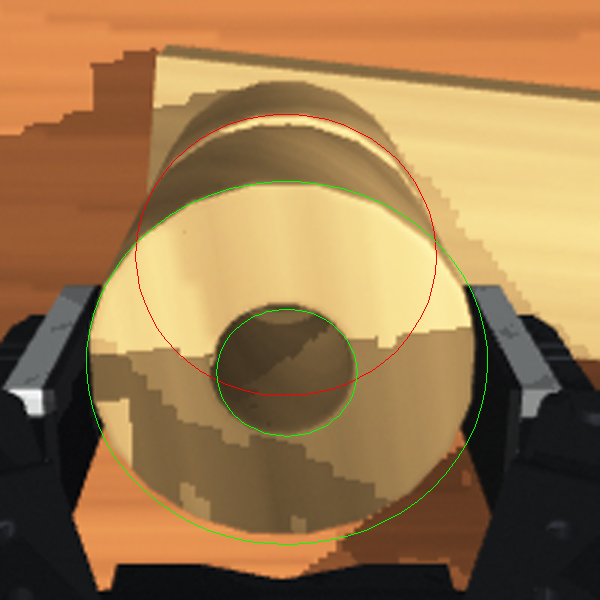

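>>> jog_arm:
  moves:
    - {"dx":0,"dy":0.0003,"dz":-0.002,"rx":0,"ry":0,"rz":0}
    - {"dx":0,"dy":0.0003,"dz":-0.004,"rx":0,"ry":0,"rz":0}
    - {"dx":0,"dy":0.0003,"dz":-0.0045,"rx":0,"ry":0,"rz":0}
    - {"dx":0,"dy":0.0003,"dz":-0.0045,"rx":0,"ry":0,"rz":0}

```text
t: 16.58
eef_pos: [478.8, -4.0, 77.7]
orientation: [0.0, 0.001, 1.0, -0.0]
ft_force: [-0.9, -2.4, 3.3]
width: 57.9
```

>>> jog_arm:
  moves:
    - {"dx":0,"dy":0,"dz":0,"rx":0,"ry":0,"rz":0}
    - {"dx":0,"dy":0,"dz":0,"rx":0,"ry":0,"rz":0}
    - {"dx":0,"dy":0,"dz":0,"rx":0,"ry":0,"rz":0}
    - {"dx":0,"dy":0,"dz":0,"rx":0,"ry":0,"rz":0}
    - {"dx":0,"dy":0,"dz":0.06,"rx":0,"ry":0,"rz":0}
    - {"dx":0.03,"dy":0,"dz":0.11,"rx":0,"ry":0,"rz":0}
    - {"dx":0.066,"dy":0,"dz":0.128,"rx":0,"ry":0,"rz":0}
    - {"dx":0.066,"dy":0,"dz":0.128,"rx":0,"ry":0,"rz":0}
    - {"dx":0.066,"dy":0,"dz":0.128,"rx":0,"ry":0,"rz":0}
  fingers: 1

```text
t: 17.7
eef_pos: [543.4, -3.5, 204.4]
orientation: [-0.001, 0.001, 1.0, 0.0]
ft_force: [-0.5, -0.9, -0.4]
width: 85.1
```

```bash
python3 look.py w15 upper_hole:120 pivot:120 plank_grip:111; python3 overlay.py w15 w15o 160,50,360,200,4 476.9,-4.6,100,30,g 476.9,-4.6,100,10.5,g 477.3,-4.7,20,10.5,r 476.9,-4.6,60,10.5,b
```

```text
17.7 [543.4  -3.5 204.4] [-1.1e-03  8.0e-04  1.0e+00  2.0e-04] v 0.028 F [-0.5 -0.9 -0.4] w 85.1 q [-0.15  0.26 -0.09  1.22  0.   -0.15]
upper_hole [323.8 322.4] 0.8 [668.8  60.3 120. ]
plank_grip [389.7 267.4] 0.89 [617.6 118.6 111. ]
```

View pics/w15o.png

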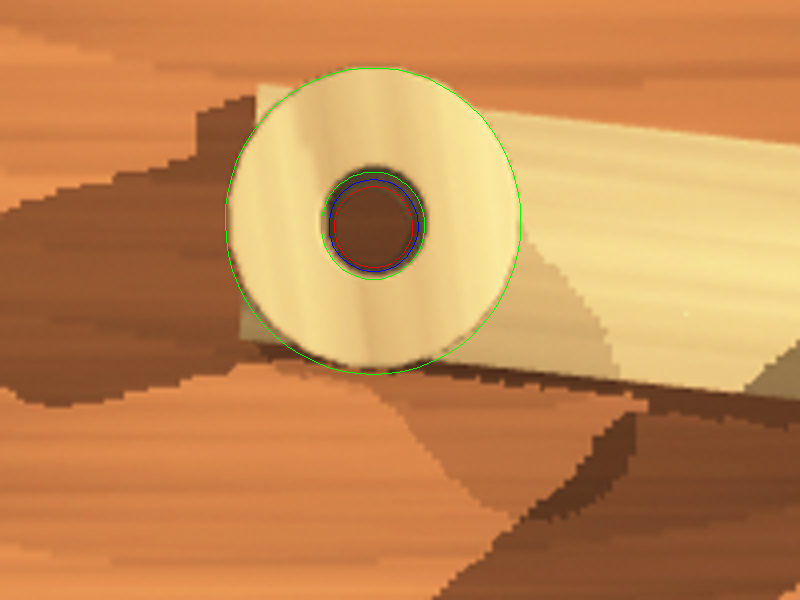

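View pics/w15.png

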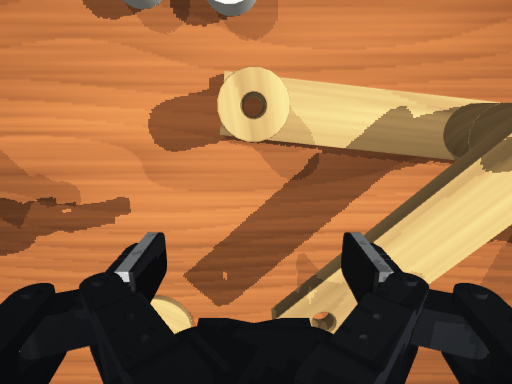

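The stack is in line; all three bores are concentric in the picture. Now the plank: I'll grip it with the camera on the hole side.

>>> jog_arm:
  moves:
    - {"dx":0.07,"dy":0.122,"dz":0,"rx":0,"ry":0,"rz":2.33}
    - {"dx":0.07,"dy":0.122,"dz":0,"rx":0,"ry":0,"rz":2.33}
    - {"dx":0.07,"dy":0.122,"dz":0,"rx":0,"ry":0,"rz":2.33}
    - {"dx":0.07,"dy":0.122,"dz":0,"rx":0,"ry":0,"rz":2.33}
    - {"dx":0.07,"dy":0.122,"dz":0,"rx":0,"ry":0,"rz":2.33}
    - {"dx":0.07,"dy":0.122,"dz":0,"rx":0,"ry":0,"rz":2.33}
    - {"dx":0.07,"dy":0.122,"dz":0,"rx":0,"ry":0,"rz":2.33}
    - {"dx":0.07,"dy":0.122,"dz":0,"rx":0,"ry":0,"rz":2.33}
    - {"dx":0.07,"dy":0.122,"dz":0,"rx":0,"ry":0,"rz":2.33}
    - {"dx":0.07,"dy":0.122,"dz":0,"rx":0,"ry":0,"rz":2.33}
    - {"dx":0.07,"dy":0.122,"dz":0,"rx":0,"ry":0,"rz":2.33}
    - {"dx":0.07,"dy":0.122,"dz":0,"rx":0,"ry":0,"rz":2.33}
    - {"dx":0.07,"dy":0.122,"dz":0,"rx":0,"ry":0,"rz":2.33}
    - {"dx":0.07,"dy":0.122,"dz":-0.03,"rx":0,"ry":0,"rz":2.33}
    - {"dx":0.07,"dy":0.122,"dz":-0.03,"rx":0,"ry":0,"rz":2.33}

```text
t: 19.77
eef_pos: [612.1, 118.1, 172.8]
orientation: [0.001, 0.918, -0.396, -0.003]
ft_force: [-0.3, -0.3, 0.0]
width: 85.6
```

```bash
python3 look.py w16 upper_hole:120 plank_grip:111
```

```text
19.775 [612.1 118.1 172.8] [ 0.0013  0.9184 -0.3957 -0.0026] v 0.055 F [-0.3 -0.3  0. ] w 85.6 q [ 0.06  0.43  0.08  1.22 -0.   -2.27]
upper_hole [252.6  80.9] 0.69 [668.9  58.5 120. ]
plank_grip [250.5 200.9] 0.91 [613.6 119.4 111. ]
```

View pics/w16.png

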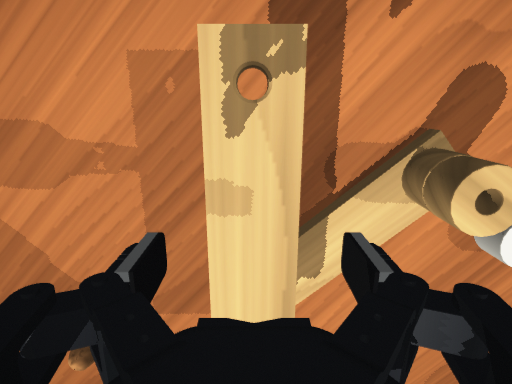

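>>> jog_arm:
  moves:
    - {"dx":0,"dy":0,"dz":-0.03,"rx":0,"ry":0,"rz":0}
    - {"dx":0,"dy":0,"dz":-0.055,"rx":0,"ry":0,"rz":0}
    - {"dx":0,"dy":0,"dz":-0.079,"rx":0,"ry":0,"rz":0}
    - {"dx":0,"dy":0,"dz":-0.079,"rx":0,"ry":0,"rz":0}
    - {"dx":0,"dy":0,"dz":-0.079,"rx":0,"ry":0,"rz":0}

```text
t: 20.55
eef_pos: [615.4, 118.4, 97.9]
orientation: [-0.0, 0.918, -0.396, 0.001]
ft_force: [0.1, -0.1, -0.1]
width: 85.6
```

>>> jog_arm:
  moves:
    - {"dx":0,"dy":0,"dz":0,"rx":0,"ry":0,"rz":0}
    - {"dx":0,"dy":0,"dz":0,"rx":0,"ry":0,"rz":0}
    - {"dx":0,"dy":0,"dz":0,"rx":0,"ry":0,"rz":0}
    - {"dx":0,"dy":0,"dz":0,"rx":0,"ry":0,"rz":0}
  fingers: 0

```text
t: 21.05
eef_pos: [615.5, 118.4, 98.6]
orientation: [-0.001, 0.919, -0.395, 0.001]
ft_force: [-0.6, -0.4, 5.2]
width: 64.5
```

```bash
python3 look.py w17 upper_hole:120
```

```text
21.05 [615.5 118.4  98.6] [-5.000e-04  9.185e-01 -3.953e-01  1.500e-03] v 0.002 F [-0.6 -0.4  5.2] w 64.5 q [ 0.06  0.48 -0.04  1.05 -0.   -2.27]
```

View pics/w17.png

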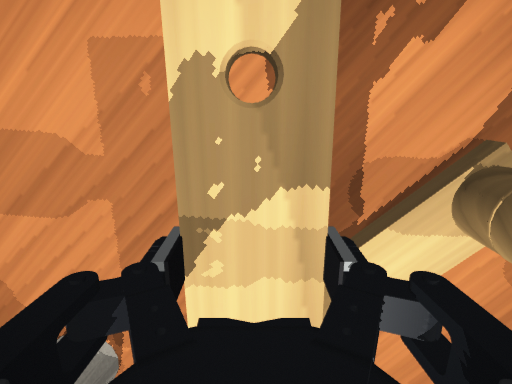

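```bash
python3 holes.py w17 253,76,34,120; python3 holes.py w16 253,81,26,120; python3 - <<'E'
from h import *
P=np.array([503.2,233.9]); p=np.array([615.5,118.4])
for i in range(1,13):
    a=-0.868*i/12; r=R.from_euler('z',a).as_matrix()[:2,:2]
    d=P+r@(p-P)-p; print(round(a,4),(d/1000).round(4).tolist())
E
```

```text
[254.7  75.1] size mm [24.5 26.1] -> [669.6  60.5 120. ] thr 121.0
[248.5  73. ] size mm [37.8 55. ] -> [674.   56.8 120. ] thr 156.0
-0.0723 [-0.0086, -0.0078]
-0.1447 [-0.0178, -0.015]
-0.217 [-0.0275, -0.0215]
-0.2893 [-0.0376, -0.0272]
-0.3617 [-0.0481, -0.0323]
-0.434 [-0.059, -0.0365]
-0.5063 [-0.0701, -0.04]
-0.5787 [-0.0815, -0.0426]
-0.651 [-0.093, -0.0444]
-0.7233 [-0.1046, -0.0454]
-0.7957 [-0.1162, -0.0455]
-0.868 [-0.1278, -0.0448]
```

>>> jog_arm:
  moves:
    - {"dx":-0.0086,"dy":-0.0078,"dz":0,"rx":0,"ry":0,"rz":-0.0723}
    - {"dx":-0.0178,"dy":-0.015,"dz":0,"rx":0,"ry":0,"rz":-0.1447}
    - {"dx":-0.0275,"dy":-0.0215,"dz":0,"rx":0,"ry":0,"rz":-0.217}
    - {"dx":-0.0376,"dy":-0.0272,"dz":0,"rx":0,"ry":0,"rz":-0.2893}
    - {"dx":-0.0481,"dy":-0.0323,"dz":0,"rx":0,"ry":0,"rz":-0.3617}
    - {"dx":-0.059,"dy":-0.0365,"dz":0,"rx":0,"ry":0,"rz":-0.434}
    - {"dx":-0.0701,"dy":-0.04,"dz":0,"rx":0,"ry":0,"rz":-0.5063}
    - {"dx":-0.0815,"dy":-0.0426,"dz":0,"rx":0,"ry":0,"rz":-0.5787}
    - {"dx":-0.093,"dy":-0.0444,"dz":0,"rx":0,"ry":0,"rz":-0.651}
    - {"dx":-0.1046,"dy":-0.0454,"dz":0,"rx":0,"ry":0,"rz":-0.7233}
    - {"dx":-0.1162,"dy":-0.0455,"dz":0,"rx":0,"ry":0,"rz":-0.7957}
    - {"dx":-0.1278,"dy":-0.0448,"dz":0,"rx":0,"ry":0,"rz":-0.868}
    - {"dx":-0.1278,"dy":-0.0448,"dz":0,"rx":0,"ry":0,"rz":-0.868}
    - {"dx":-0.1278,"dy":-0.0448,"dz":0,"rx":0,"ry":0,"rz":-0.868}

```text
t: 22.9
eef_pos: [487.6, 73.7, 98.5]
orientation: [0.001, -0.667, 0.745, -0.001]
ft_force: [-1.7, 0.8, 8.6]
width: 64.7
```

```bash
python3 look.py w18; python3 overlay.py w18 w18o 155,0,355,150,4 477.3,-4.7,120,10.5,g 477,-4.7,100,10.5,r
```

```text
22.9 [487.6  73.7  98.5] [ 0.0012 -0.6671  0.7449 -0.0009] v 0.003 F [-1.7  0.8  8.6] w 64.7 q [-0.01  0.24 -0.4   0.93  0.   -1.47]
```

View pics/w18o.png

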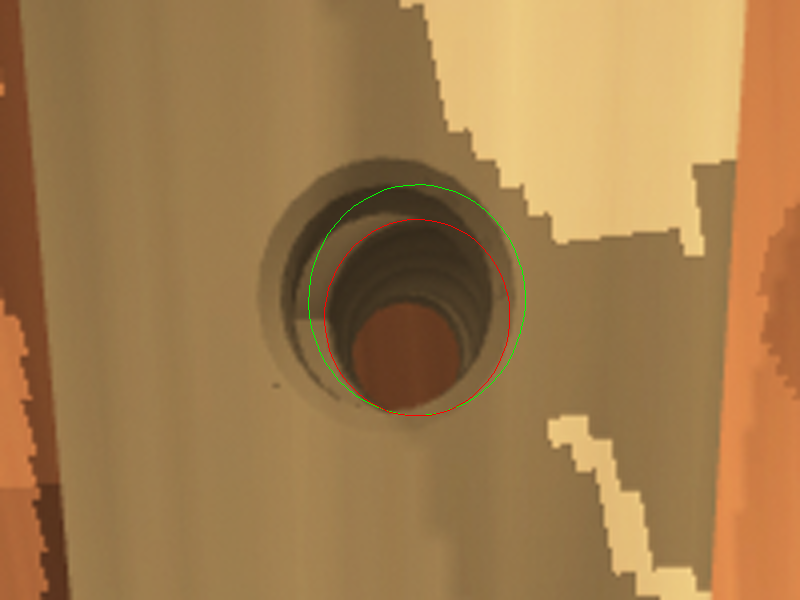

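View pics/w18.png

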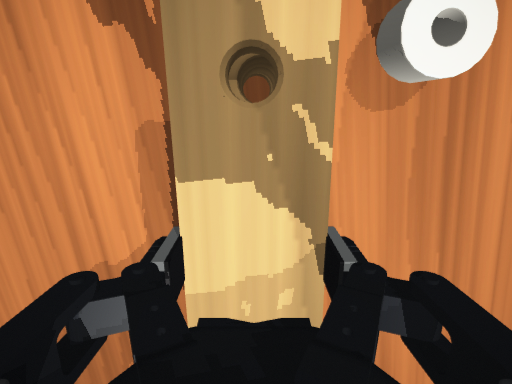

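The upper hole is about 2.5 mm short of alignment (6 px to the left). I'll nudge it on.

>>> jog_arm:
  moves:
    - {"dx":-0.001,"dy":0.0001,"dz":0,"rx":0,"ry":0,"rz":-0.006}
    - {"dx":-0.0018,"dy":0.0002,"dz":0,"rx":0,"ry":0,"rz":-0.011}
    - {"dx":-0.0018,"dy":0.0002,"dz":0,"rx":0,"ry":0,"rz":-0.011}
    - {"dx":-0.0018,"dy":0.0002,"dz":0,"rx":0,"ry":0,"rz":-0.011}

```text
t: 23.45
eef_pos: [485.9, 73.9, 98.5]
orientation: [0.001, -0.663, 0.749, -0.001]
ft_force: [-2.5, 0.8, 8.3]
width: 64.3
```

```bash
python3 look.py w19; python3 overlay.py w19 w19o 155,0,355,150,4 477,-4.7,120,10.5,g 477,-4.7,100,10.5,r 477,-4.7,20,10.5,b
```

```text
23.45 [485.9  73.9  98.5] [ 0.0012 -0.6631  0.7486 -0.0009] v 0.001 F [-2.5  0.8  8.3] w 64.3 q [-0.01  0.24 -0.4   0.93  0.   -1.46]
```

View pics/w19o.png

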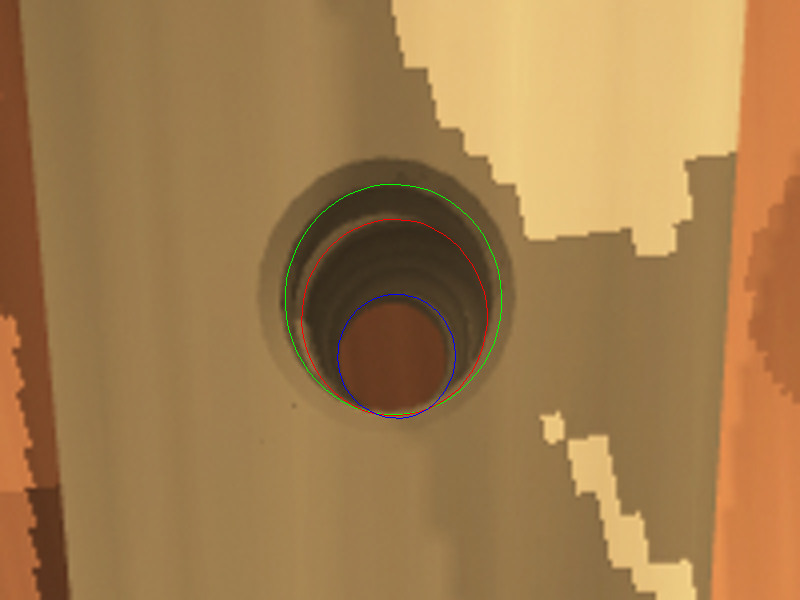

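All the bores are concentric at about (477,-4.7). I'll let go of the plank and rise.

>>> jog_arm:
  moves:
    - {"dx":0,"dy":0,"dz":0,"rx":0,"ry":0,"rz":0}
    - {"dx":0,"dy":0,"dz":0,"rx":0,"ry":0,"rz":0}
    - {"dx":0,"dy":0,"dz":0,"rx":0,"ry":0,"rz":0}
    - {"dx":0,"dy":0,"dz":0,"rx":0,"ry":0,"rz":0}
    - {"dx":0,"dy":0,"dz":0.04,"rx":0,"ry":0,"rz":0}
    - {"dx":0,"dy":0,"dz":0.1,"rx":0,"ry":0,"rz":0}
    - {"dx":0,"dy":0,"dz":0.1,"rx":0,"ry":0,"rz":0}
    - {"dx":0,"dy":0,"dz":0.1,"rx":0,"ry":0,"rz":0}
  fingers: 1

```text
t: 24.5
eef_pos: [484.9, 73.7, 196.3]
orientation: [0.0, -0.663, 0.749, -0.0]
ft_force: [0.5, 0.3, -0.6]
width: 85.4
```

```bash
python3 look.py w20; python3 overlay.py w20 w20o 155,20,355,170,4 477,-4.7,120,10.5,g 477,-4.7,100,10.5,r 477,-4.7,20,10.5,b
```

```text
24.5 [484.9  73.7 196.3] [ 1.000e-04 -6.628e-01  7.488e-01 -1.000e-04] v 0.034 F [ 0.5  0.3 -0.6] w 85.4 q [-0.01  0.16 -0.23  1.17  0.   -1.46]
```

View pics/w20o.png

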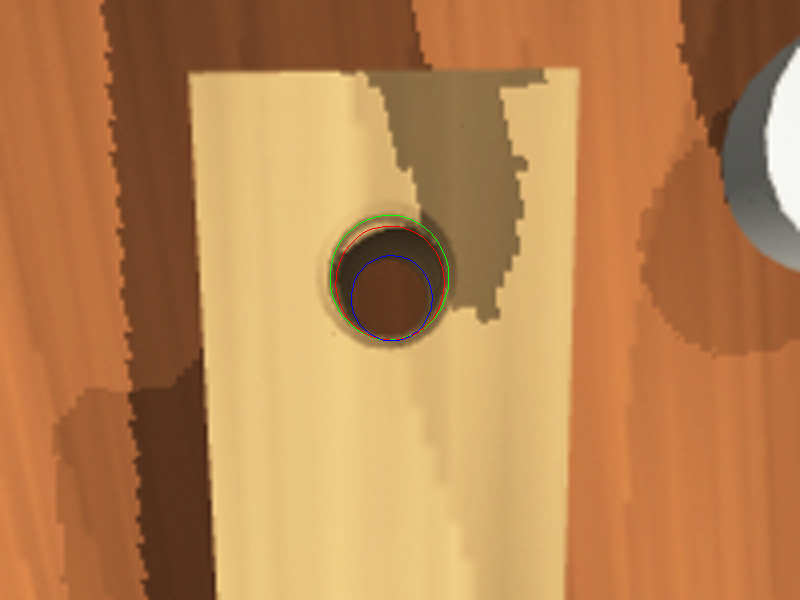

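>>> jog_arm:
  moves:
    - {"dx":0.012,"dy":-0.05,"dz":0.04,"rx":0,"ry":0,"rz":-2.077}
    - {"dx":0.012,"dy":-0.1,"dz":0.06,"rx":0,"ry":0,"rz":-2.077}
    - {"dx":0.012,"dy":-0.15,"dz":0.06,"rx":0,"ry":0,"rz":-2.077}
    - {"dx":0.012,"dy":-0.2,"dz":0.06,"rx":0,"ry":0,"rz":-2.077}
    - {"dx":0.012,"dy":-0.25,"dz":0.06,"rx":0,"ry":0,"rz":-2.077}
    - {"dx":0.012,"dy":-0.3,"dz":0.06,"rx":0,"ry":0,"rz":-2.077}
    - {"dx":0.012,"dy":-0.34,"dz":0.06,"rx":0,"ry":0,"rz":-2.077}
    - {"dx":0.012,"dy":-0.382,"dz":0.06,"rx":0,"ry":0,"rz":-2.077}
    - {"dx":0.012,"dy":-0.382,"dz":0.06,"rx":0,"ry":0,"rz":-2.077}
    - {"dx":0.012,"dy":-0.382,"dz":0.06,"rx":0,"ry":0,"rz":-2.077}
    - {"dx":0.012,"dy":-0.382,"dz":0.06,"rx":0,"ry":0,"rz":-2.077}
    - {"dx":0.012,"dy":-0.382,"dz":0.06,"rx":0,"ry":0,"rz":-2.077}
    - {"dx":0.012,"dy":-0.382,"dz":0.06,"rx":0,"ry":0,"rz":-2.077}

```text
t: 26.18
eef_pos: [496.5, -307.9, 255.3]
orientation: [-0.001, 0.307, 0.952, 0.0]
ft_force: [0.1, 1.2, -0.1]
width: 85.2
```

```bash
python3 look.py w21 rod_knob:139 rod_tip:12 caddy:0
```

```text
26.175 [ 496.5 -307.9  255.3] [-9.000e-04  3.074e-01  9.516e-01  4.000e-04] v 0.008 F [ 0.1  1.2 -0.1] w 85.2 q [-0.69  0.33  0.13  1.37  0.   -0.07]
rod_knob [253.4 185.5] 0.86 [ 499.4 -310.5  139. ]
rod_tip [255.3 210.7] 0.67 [ 558.4 -350.1   12. ]
caddy [255.1 194.3] 0.93 [ 541.9 -338.4    0. ]
```

View pics/w21.png

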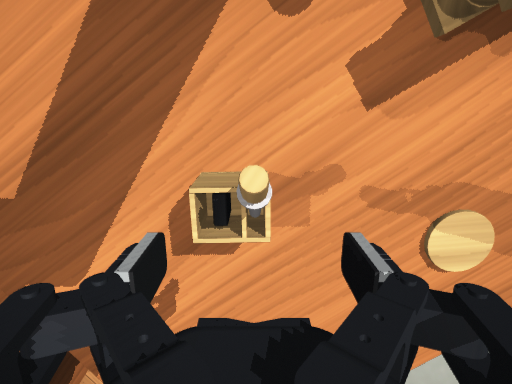

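The knob is at (253,183), its collar at (255,193) and the caddy slot at (257,222), which agrees with the model. I'm zooming in with a model overlay.

```bash
cat > rodov.py <<'E'
import sys,pickle
from h import *
n,out=sys.argv[1:3]; u0,v0,u1,v1,s=map(int,sys.argv[3].split(',')); kx,ky,kz,ax,ay=map(float,sys.argv[4].split(','))
w,st=pickle.load(open(f'pics/{n}.pkl','rb'))
a=cv2.imread(f'pics/{n}.png'); a=cv2.resize(a[v0:v1,u0:u1],None,fx=s,fy=s,interpolation=cv2.INTER_CUBIC)
z=np.array([ax,ay,np.sqrt(1-ax*ax-ay*ay)]); e1=np.cross(z,[0,0,1.]); e1/=np.linalg.norm(e1); e2=np.cross(z,e1); K=np.array([kx,ky,kz])
def circ(d,r,c):
    P=[(proj(w,K+d*z+r*(np.cos(q)*e1+np.sin(q)*e2))-[u0,v0]+.5)*s for q in np.linspace(0,6.283,60)]
    cv2.polylines(a,[np.array(P).round().astype('int32')],True,c,1)
circ(22,13.5,(0,255,0));circ(-24,18,(255,0,0));circ(-30,18,(255,0,0));circ(-60,8,(0,0,255));circ(-100,8,(0,0,255))
cv2.imwrite(f'pics/{out}.png',a)
print('tip',(K-147*z).round(1))
E
python3 rodov.py w21 w21o 180,150,310,255,6 496.8,-308.2,139,-.406,.292
```

```text
tip [ 556.5 -351.1   11.7]
```

View pics/w21o.png

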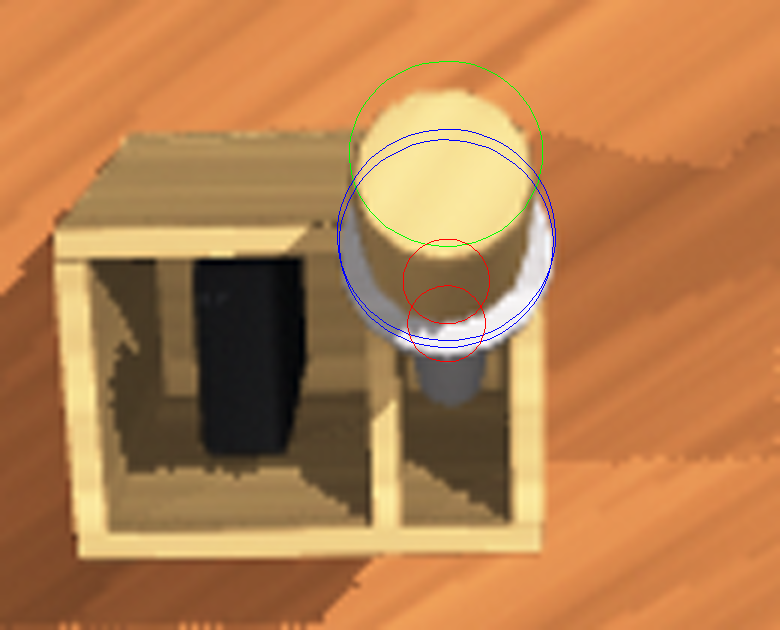

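```bash
python3 rodov.py w21 w21p 180,150,310,255,6 498.4,-309.6,139,-.385,.281
```

```text
tip [ 555.  -350.9    9.8]
```

View pics/w21p.png

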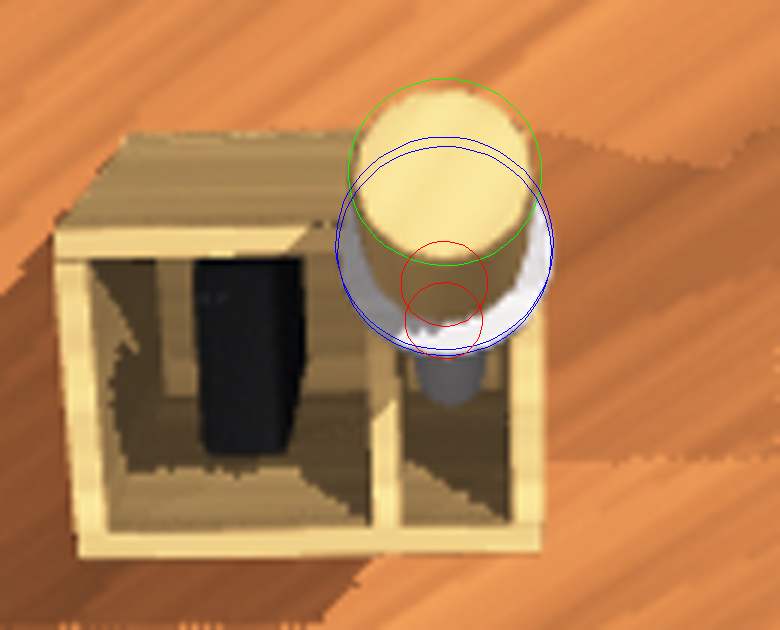

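>>> jog_arm:
  moves:
    - {"dx":-0.0277,"dy":0.0196,"dz":-0.02,"rx":-0.301,"ry":-0.418,"rz":0}
    - {"dx":-0.0277,"dy":0.0196,"dz":-0.04,"rx":-0.301,"ry":-0.418,"rz":0}
    - {"dx":-0.0277,"dy":0.0196,"dz":-0.053,"rx":-0.301,"ry":-0.418,"rz":0}
    - {"dx":-0.0277,"dy":0.0196,"dz":-0.053,"rx":-0.301,"ry":-0.418,"rz":0}
    - {"dx":-0.0277,"dy":0.0196,"dz":-0.053,"rx":-0.301,"ry":-0.418,"rz":0}
    - {"dx":-0.0277,"dy":0.0196,"dz":-0.053,"rx":-0.301,"ry":-0.418,"rz":0}

```text
t: 27.12
eef_pos: [470.5, -290.0, 205.4]
orientation: [0.244, 0.298, 0.919, -0.078]
ft_force: [-0.5, 0.1, 0.9]
width: 85.7
```

```bash
python3 look.py w22; python3 rodov.py w22 w22o 150,100,350,330,3 498,-309.3,139,-.4,.288; python3 -c "
from h import *
st=sensors.state();q=st['orientation'];print(R.from_quat([q[1],q[2],q[3],q[0]]).as_matrix().round(3))"
```

```text
27.125 [ 470.5 -290.   205.4] [ 0.2438  0.2983  0.9195 -0.0784] v 0.018 F [-0.5  0.1  0.9] w 85.7 q [-0.72 -0.1  -0.64  0.52  0.05 -0.08]
tip [ 556.8 -351.6   11.1]
[[-0.703  0.587  0.402]
 [ 0.51   0.81  -0.289]
 [-0.495  0.001 -0.869]]
```

View pics/w22o.png

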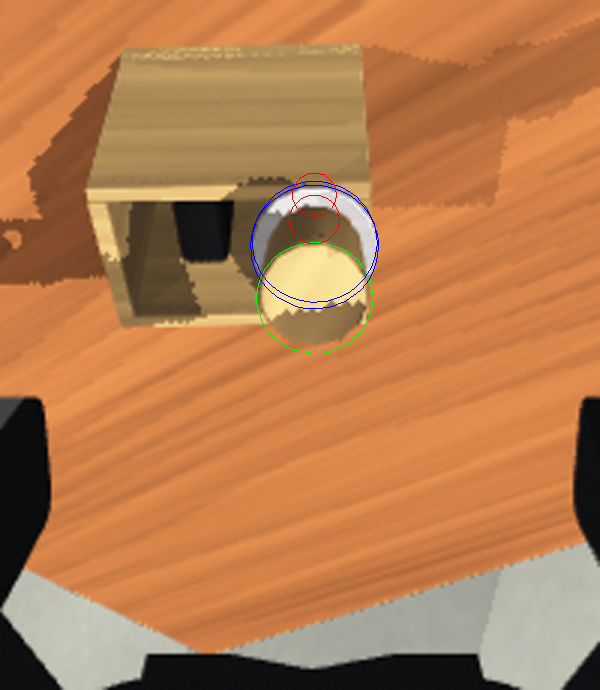

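The model matches the knob and collar well from this second angle. I'll slide in along the rod and grip.

>>> jog_arm:
  moves:
    - {"dx":0.016,"dy":-0.0113,"dz":-0.038,"rx":0,"ry":0,"rz":0}
    - {"dx":0.026,"dy":-0.0183,"dz":-0.0614,"rx":0,"ry":0,"rz":0}
    - {"dx":0.0343,"dy":-0.0242,"dz":-0.081,"rx":0,"ry":0,"rz":0}
    - {"dx":0.0343,"dy":-0.0242,"dz":-0.081,"rx":0,"ry":0,"rz":0}
    - {"dx":0.0343,"dy":-0.0242,"dz":-0.081,"rx":0,"ry":0,"rz":0}

```text
t: 27.8
eef_pos: [504.2, -313.5, 123.3]
orientation: [0.243, 0.298, 0.92, -0.078]
ft_force: [0.1, 0.1, -0.0]
width: 85.3
```

```bash
python3 look.py w23
```

```text
27.8 [ 504.2 -313.5  123.3] [ 0.2429  0.2985  0.9197 -0.0779] v 0.021 F [ 0.1  0.1 -0. ] w 85.3 q [-0.71  0.07 -0.7   0.29  0.04 -0.07]
```

View pics/w23.png

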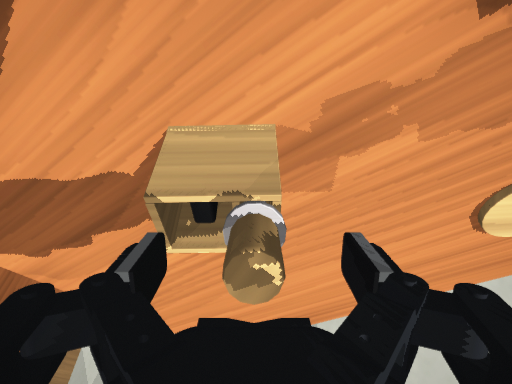

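The knob is centred between the jaws with its axis along the tool. Closing.

>>> jog_arm:
  moves:
    - {"dx":0,"dy":0,"dz":0,"rx":0,"ry":0,"rz":0}
    - {"dx":0,"dy":0,"dz":0,"rx":0,"ry":0,"rz":0}
    - {"dx":0,"dy":0,"dz":0,"rx":0,"ry":0,"rz":0}
    - {"dx":0,"dy":0,"dz":0,"rx":0,"ry":0,"rz":0}
    - {"dx":0,"dy":0,"dz":0,"rx":0,"ry":0,"rz":0}
    - {"dx":0,"dy":0,"dz":0,"rx":0,"ry":0,"rz":0}
  fingers: 0

```text
t: 28.6
eef_pos: [503.6, -312.8, 122.7]
orientation: [0.243, 0.298, 0.92, -0.078]
ft_force: [-2.0, 2.2, 4.2]
width: 25.3
```

```bash
python3 look.py w24
```

```text
28.6 [ 503.6 -312.8  122.7] [ 0.2429  0.2985  0.9197 -0.0776] v 0.002 F [-2.   2.2  4.2] w 25.3 q [-0.71  0.07 -0.7   0.29  0.04 -0.07]
```

View pics/w24.png

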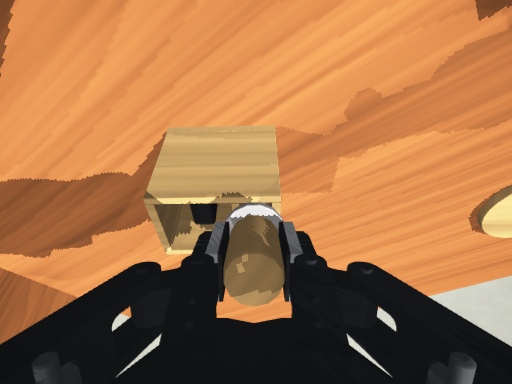

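>>> jog_arm:
  moves:
    - {"dx":-0.0093,"dy":0.0066,"dz":0.02,"rx":0,"ry":0,"rz":0}
    - {"dx":-0.0232,"dy":0.0165,"dz":0.05,"rx":0,"ry":0,"rz":0}
    - {"dx":-0.0371,"dy":0.0264,"dz":0.08,"rx":0,"ry":0,"rz":0}
    - {"dx":-0.0487,"dy":0.0347,"dz":0.105,"rx":0,"ry":0,"rz":0}
    - {"dx":-0.0487,"dy":0.0347,"dz":0.14,"rx":0.1,"ry":0.139,"rz":0}
    - {"dx":-0.0487,"dy":0.0347,"dz":0.15,"rx":0.2,"ry":0.278,"rz":0}
    - {"dx":-0.0487,"dy":0.0347,"dz":0.15,"rx":0.301,"ry":0.418,"rz":0}
    - {"dx":-0.0487,"dy":0.0347,"dz":0.15,"rx":0.301,"ry":0.418,"rz":0}
    - {"dx":-0.0487,"dy":0.0347,"dz":0.15,"rx":0.301,"ry":0.418,"rz":0}

```text
t: 29.78
eef_pos: [454.6, -278.1, 270.9]
orientation: [-0.0, 0.309, 0.951, 0.0]
ft_force: [-0.5, 0.1, -1.0]
width: 25.8
```

```bash
python3 look.py w25; python3 -c "
from h import *
st=sensors.state();q=st['orientation'];print(R.from_quat([q[1],q[2],q[3],q[0]]).as_matrix().round(3))
save(get_image('scene'),'s25.png')"
```

```text
29.775 [ 454.6 -278.1  270.9] [-1.000e-04  3.088e-01  9.511e-01  1.000e-04] v 0.071 F [-0.5  0.1 -1. ] w 25.8 q [-0.7   0.22  0.02  1.37  0.   -0.07]
[[-0.809  0.587  0.001]
 [ 0.587  0.809 -0.001]
 [-0.001 -0.    -1.   ]]
```

View pics/w25.png

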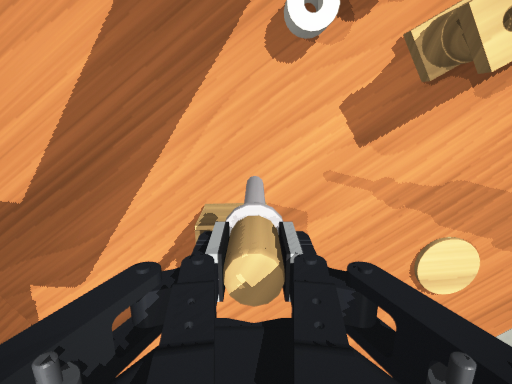

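View pics/s25.png

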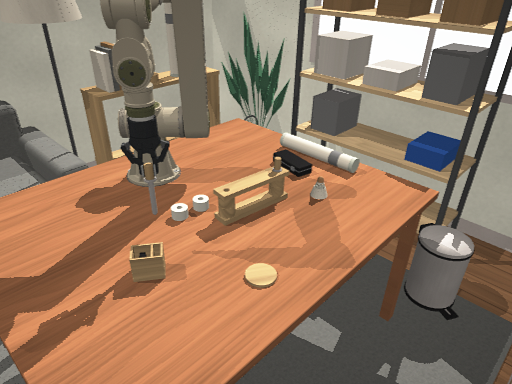

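The rod is out and hanging upright. I'll check its tip, which is visible at (255,178), against the prediction.

```bash
python3 - <<'E'
from h import *
import pickle
w,st=pickle.load(open('pics/w25.pkl','rb')); p=st['eef_pos']
print('collar',proj(w,p+[0,0,-12]), 'tip',proj(w,p+[0,0,-129.4]), proj(w,p+[0,0,-126]))
q=st['orientation'];Rt=R.from_quat([q[1],q[2],q[3],q[0]]).as_matrix()
for dx in (-4,-2,0,2,4): print(dx, proj(w,p+Rt@[dx,0,129.4]).round(1))
a=cv2.imread('pics/w25.png'); cv2.imwrite('pics/w25z.png',cv2.resize(a[165:315,200:310],None,fx=4,fy=4,interpolation=cv2.INTER_CUBIC))
E
```

```text
collar [253.85149509 227.14294606] tip [253.8521633  177.76933682] [253.85215161 178.6326824 ]
-4 [253.9 181.8]
-2 [253.9 179.8]
0 [253.9 177.7]
2 [253.9 175.7]
4 [253.9 173.6]
```

View pics/w25z.png

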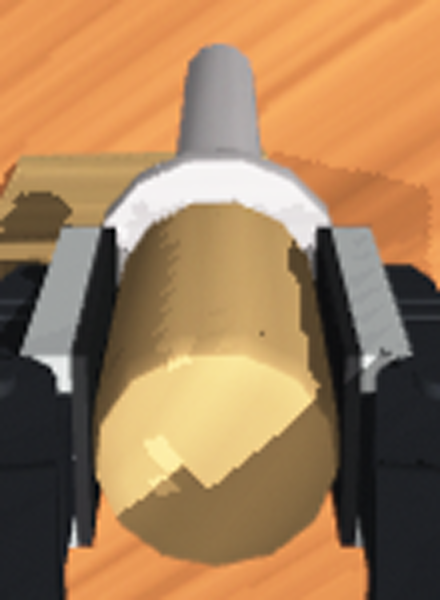

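>>> jog_arm:
  moves:
    - {"dx":0.005,"dy":0.055,"dz":0,"rx":0,"ry":0,"rz":0}
    - {"dx":0.01,"dy":0.11,"dz":0,"rx":0,"ry":0,"rz":0}
    - {"dx":0.015,"dy":0.165,"dz":0,"rx":0,"ry":0,"rz":0}
    - {"dx":0.019,"dy":0.22,"dz":0,"rx":0,"ry":0,"rz":0}
    - {"dx":0.0224,"dy":0.255,"dz":0,"rx":0,"ry":0,"rz":0}
    - {"dx":0.0224,"dy":0.2734,"dz":-0.006,"rx":0,"ry":0,"rz":0}
    - {"dx":0.0224,"dy":0.2734,"dz":-0.006,"rx":0,"ry":0,"rz":0}
    - {"dx":0.0224,"dy":0.2734,"dz":-0.006,"rx":0,"ry":0,"rz":0}

```text
t: 30.88
eef_pos: [476.5, -5.0, 267.6]
orientation: [0.002, 0.309, 0.951, 0.0]
ft_force: [0.0, -1.1, -1.2]
width: 25.5
```

```bash
python3 look.py w26; python3 overlay.py w26 w26o 180,120,330,270,4 477,-4.7,120,10.5,g  477,-4.7,120,12.5,w 477,-4.7,20,10.5,b; python3 -c "
from h import *
im=get_image('scene');save(cv2.resize(im[130:240,180:310],None,fx=5,fy=5,interpolation=cv2.INTER_CUBIC),'s26.png');k=get_calibration('scene')
for p in [(477,-4.7,120),(475.5,-4.3,130)]: print((proj(k,p)-[180,130])*5)"
```

```text
30.875 [476.5  -5.  267.6] [1.700e-03 3.088e-01 9.511e-01 1.000e-04] v 0.022 F [ 0.  -1.1 -1.2] w 25.5 q [-0.18  0.11 -0.12  1.33 -0.    0.45]
[228.11386344 295.12082981]
[226.77166336 281.72900752]
```

View pics/w26o.png

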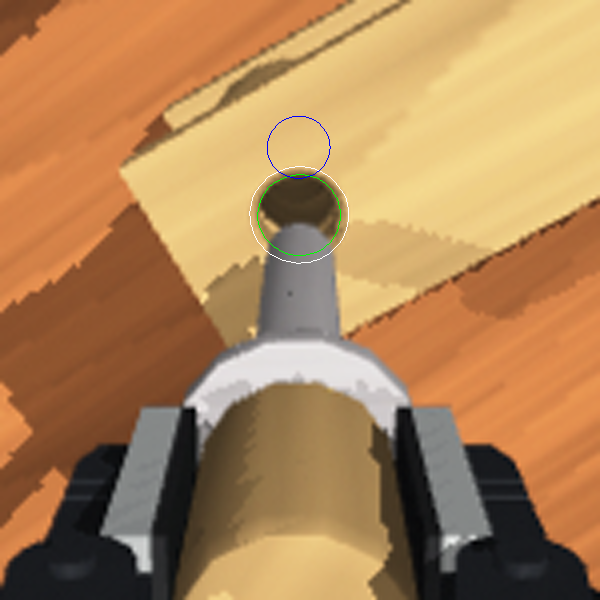

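View pics/s26.png

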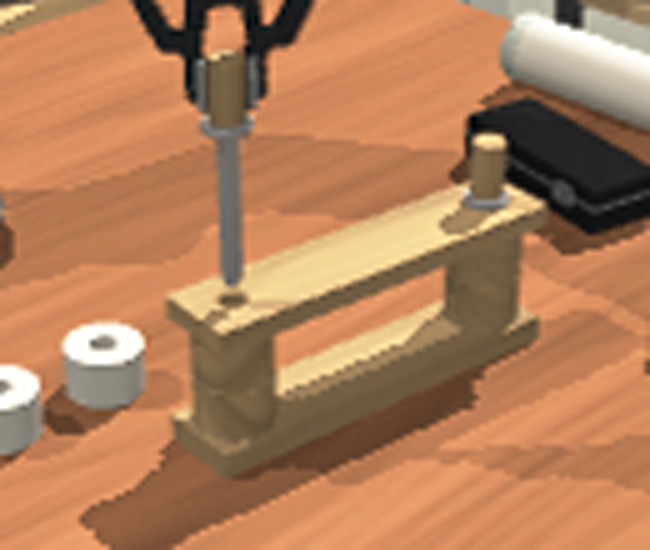

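>>> jog_arm:
  moves:
    - {"dx":0.0005,"dy":0,"dz":-0.007,"rx":0,"ry":0,"rz":0}
    - {"dx":0.0005,"dy":0,"dz":-0.013,"rx":0,"ry":0,"rz":0}
    - {"dx":0.0005,"dy":0,"dz":-0.013,"rx":0,"ry":0,"rz":0}

```text
t: 31.35
eef_pos: [477.2, -4.9, 252.3]
orientation: [-0.001, 0.309, 0.951, -0.0]
ft_force: [-0.3, -0.3, -0.4]
width: 25.9
```

```bash
python3 look.py w27; python3 overlay.py w27 w27o 200,140,310,240,6 477,-4.7,120,10.5,g  477,-4.7,120,12.5,w 477,-4.7,125,4,b; python3 -c "
from h import *
im=get_image('scene');save(cv2.resize(im[160:220,200:260],None,fx=9,fy=9,interpolation=cv2.INTER_CUBIC),'s27.png')"
```

```text
31.35 [477.2  -4.9 252.3] [-9.000e-04  3.090e-01  9.511e-01 -1.000e-04] v 0.017 F [-0.3 -0.3 -0.4] w 25.9 q [-0.18  0.12 -0.15  1.3   0.    0.45]
```

View pics/w27o.png

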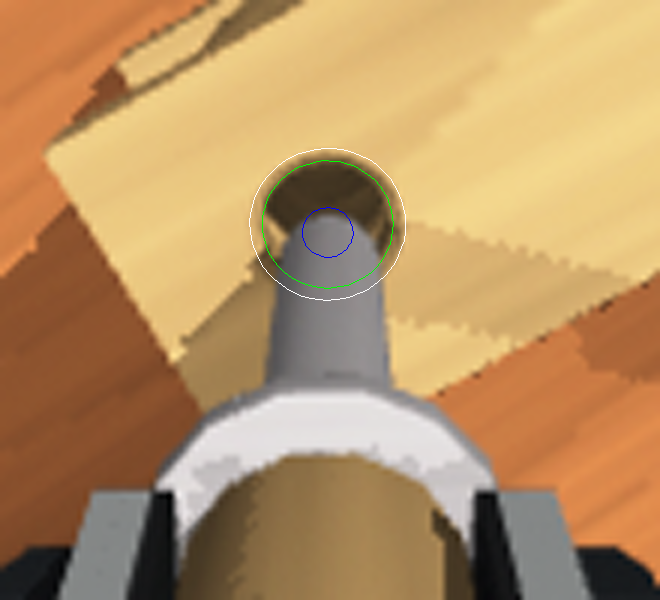

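View pics/s27.png

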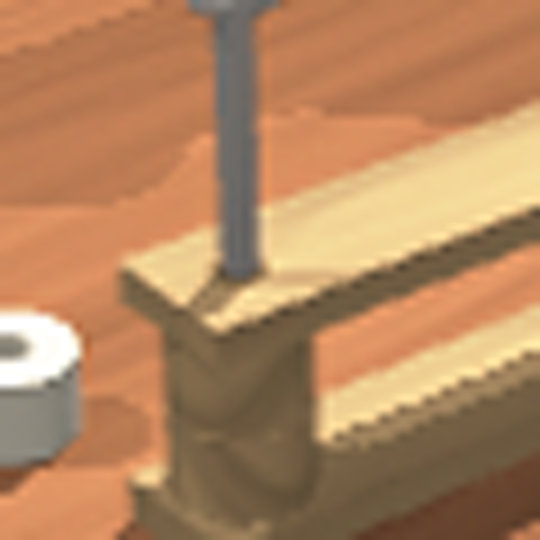

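>>> jog_arm:
  moves:
    - {"dx":-0.0006,"dy":0.0004,"dz":-0.003,"rx":0,"ry":0,"rz":0}
    - {"dx":-0.0006,"dy":0.0004,"dz":-0.006,"rx":0,"ry":0,"rz":0}
    - {"dx":-0.0006,"dy":0.0004,"dz":-0.008,"rx":0,"ry":0,"rz":0}
    - {"dx":-0.0006,"dy":0.0004,"dz":-0.008,"rx":0,"ry":0,"rz":0}

```text
t: 31.95
eef_pos: [476.8, -4.2, 245.0]
orientation: [-0.0, 0.309, 0.951, 0.0]
ft_force: [-0.1, 0.4, -0.9]
width: 25.6
```

Free. Next I'll go through the plank, with the tip at 116 mm now and the spacer top at 100.

>>> jog_arm:
  moves:
    - {"dx":0,"dy":0,"dz":-0.004,"rx":0,"ry":0,"rz":0}
    - {"dx":0,"dy":0,"dz":-0.008,"rx":0,"ry":0,"rz":0}
    - {"dx":0,"dy":0,"dz":-0.012,"rx":0,"ry":0,"rz":0}
    - {"dx":0,"dy":0,"dz":-0.012,"rx":0,"ry":0,"rz":0}

```text
t: 32.45
eef_pos: [476.9, -4.4, 232.9]
orientation: [-0.0, 0.309, 0.951, -0.0]
ft_force: [0.5, 0.3, -1.1]
width: 25.6
```

>>> jog_arm:
  moves:
    - {"dx":0,"dy":0,"dz":-0.004,"rx":0,"ry":0,"rz":0}
    - {"dx":0,"dy":0,"dz":-0.008,"rx":0,"ry":0,"rz":0}
    - {"dx":0,"dy":0,"dz":-0.01,"rx":0,"ry":0,"rz":0}
    - {"dx":0,"dy":0,"dz":-0.01,"rx":0,"ry":0,"rz":0}

```text
t: 32.95
eef_pos: [476.9, -4.3, 223.0]
orientation: [-0.0, 0.309, 0.951, -0.0]
ft_force: [0.2, 0.3, -1.6]
width: 25.7
```

>>> jog_arm:
  moves:
    - {"dx":0,"dy":0,"dz":-0.008,"rx":0,"ry":0,"rz":0}
    - {"dx":0,"dy":0,"dz":-0.016,"rx":0,"ry":0,"rz":0}
    - {"dx":0,"dy":0,"dz":-0.024,"rx":0,"ry":0,"rz":0}
    - {"dx":0,"dy":0,"dz":-0.03,"rx":0,"ry":0,"rz":0}
    - {"dx":0,"dy":0,"dz":-0.03,"rx":0,"ry":0,"rz":0}

```text
t: 33.58
eef_pos: [476.8, -4.3, 192.7]
orientation: [-0.0, 0.309, 0.951, -0.0]
ft_force: [-0.3, -0.3, -1.1]
width: 25.6
```

>>> jog_arm:
  moves:
    - {"dx":0,"dy":0,"dz":-0.004,"rx":0,"ry":0,"rz":0}
    - {"dx":0,"dy":0,"dz":-0.008,"rx":0,"ry":0,"rz":0}
    - {"dx":0,"dy":0,"dz":-0.01,"rx":0,"ry":0,"rz":0}
    - {"dx":0,"dy":0,"dz":-0.01,"rx":0,"ry":0,"rz":0}

```text
t: 34.08
eef_pos: [476.9, -4.3, 183.0]
orientation: [-0.0, 0.309, 0.951, 0.0]
ft_force: [-0.9, 0.4, -0.9]
width: 25.7
```

>>> jog_arm:
  moves:
    - {"dx":0,"dy":0,"dz":-0.008,"rx":0,"ry":0,"rz":0}
    - {"dx":0,"dy":0,"dz":-0.016,"rx":0,"ry":0,"rz":0}
    - {"dx":0,"dy":0,"dz":-0.024,"rx":0,"ry":0,"rz":0}
    - {"dx":0,"dy":0,"dz":-0.029,"rx":0,"ry":0,"rz":0}
    - {"dx":0,"dy":0,"dz":-0.029,"rx":0,"ry":0,"rz":0}

```text
t: 34.7
eef_pos: [476.9, -4.4, 153.8]
orientation: [-0.0, 0.309, 0.951, -0.0]
ft_force: [-0.2, -0.4, -1.5]
width: 25.7
```

>>> jog_arm:
  moves:
    - {"dx":0,"dy":0,"dz":-0.004,"rx":0,"ry":0,"rz":0}
    - {"dx":0,"dy":0,"dz":-0.008,"rx":0,"ry":0,"rz":0}
    - {"dx":0,"dy":0,"dz":-0.012,"rx":0,"ry":0,"rz":0}
    - {"dx":0,"dy":0,"dz":-0.012,"rx":0,"ry":0,"rz":0}

```text
t: 35.2
eef_pos: [476.7, -4.3, 141.8]
orientation: [-0.0, 0.309, 0.951, 0.0]
ft_force: [-0.7, 0.2, -2.0]
width: 25.5
```

>>> jog_arm:
  moves:
    - {"dx":0,"dy":0,"dz":-0.004,"rx":0,"ry":0,"rz":0}
    - {"dx":0,"dy":0,"dz":-0.008,"rx":0,"ry":0,"rz":0}
    - {"dx":0,"dy":0,"dz":-0.01,"rx":0,"ry":0,"rz":0}
    - {"dx":0,"dy":0,"dz":-0.01,"rx":0,"ry":0,"rz":0}

```text
t: 35.7
eef_pos: [478.1, -4.5, 134.7]
orientation: [0.002, 0.309, 0.951, 0.0]
ft_force: [-4.8, 2.0, 17.1]
width: 25.5
```

```bash
python3 look.py w28; python3 -c "
from h import *
im=get_image('scene');save(cv2.resize(im[150:230,200:310],None,fx=7,fy=7,interpolation=cv2.INTER_CUBIC),'s28.png')"
```

```text
35.7 [478.1  -4.5 134.7] [1.700e-03 3.086e-01 9.512e-01 2.000e-04] v 0.003 F [-4.8  2.  17.1] w 25.5 q [-0.18  0.18 -0.37  1.01 -0.    0.45]
```

View pics/s28.png

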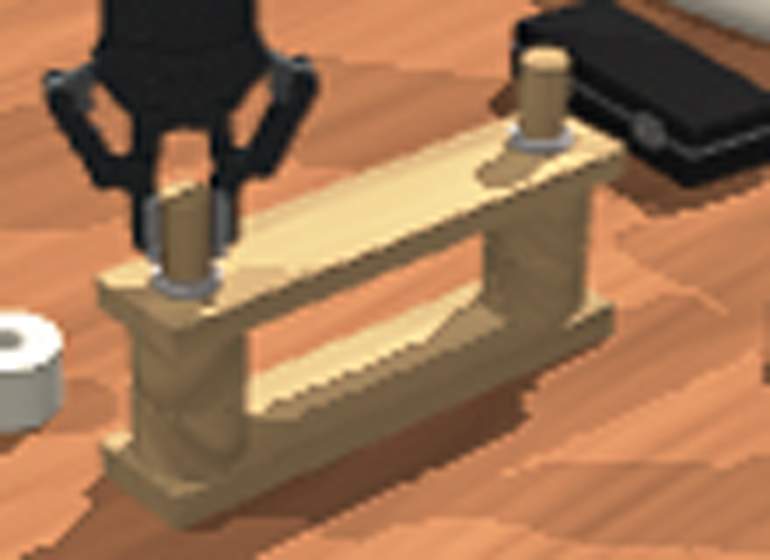

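View pics/w28.png

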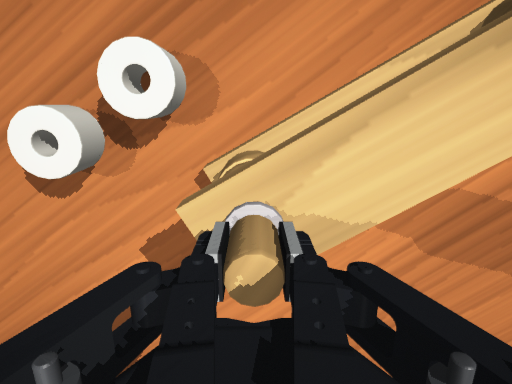

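Contact reads 17 N and the collar looks seated. I'll release, then check the seating.

>>> jog_arm:
  moves:
    - {"dx":-0.001,"dy":0,"dz":0.002,"rx":0,"ry":0,"rz":0}
    - {"dx":-0.001,"dy":0,"dz":0.002,"rx":0,"ry":0,"rz":0}
    - {"dx":-0.001,"dy":0,"dz":0.002,"rx":0,"ry":0,"rz":0}
    - {"dx":-0.001,"dy":0,"dz":0.002,"rx":0,"ry":0,"rz":0}
    - {"dx":-0.001,"dy":0,"dz":0.002,"rx":0,"ry":0,"rz":0}
  fingers: 1

```text
t: 36.42
eef_pos: [476.0, -4.4, 134.1]
orientation: [-0.0, 0.309, 0.951, 0.0]
ft_force: [0.8, 0.3, -1.2]
width: 85.1
```

>>> jog_arm:
  moves:
    - {"dx":0,"dy":0,"dz":0.05,"rx":0,"ry":0,"rz":0}
    - {"dx":0,"dy":0,"dz":0.11,"rx":0,"ry":0,"rz":0}
    - {"dx":0.04,"dy":-0.03,"dz":0.11,"rx":0,"ry":0,"rz":0}
    - {"dx":0.04,"dy":-0.03,"dz":0.11,"rx":0,"ry":0,"rz":0}
    - {"dx":0.04,"dy":-0.03,"dz":0.11,"rx":0,"ry":0,"rz":0}

```text
t: 37.05
eef_pos: [515.3, -34.2, 243.5]
orientation: [-0.001, 0.309, 0.951, 0.0]
ft_force: [0.6, 0.7, -0.2]
width: 85.7
```

```bash
python3 look.py w29; python3 rodov.py w29 w29o 190,50,340,200,4 477,-4.7,150,0.0001,0; python3 -c "
from h import *
im=get_image('scene');save(cv2.resize(im[150:230,200:310],None,fx=7,fy=7,interpolation=cv2.INTER_CUBIC),'s29.png')"
```

```text
37.05 [515.3 -34.2 243.5] [-0.0011  0.309   0.9511  0.    ] v 0.017 F [ 0.6  0.7 -0.2] w 85.7 q [-0.22  0.2  -0.08  1.3   0.    0.41]
tip [477.   -4.7   3. ]
```

View pics/s29.png

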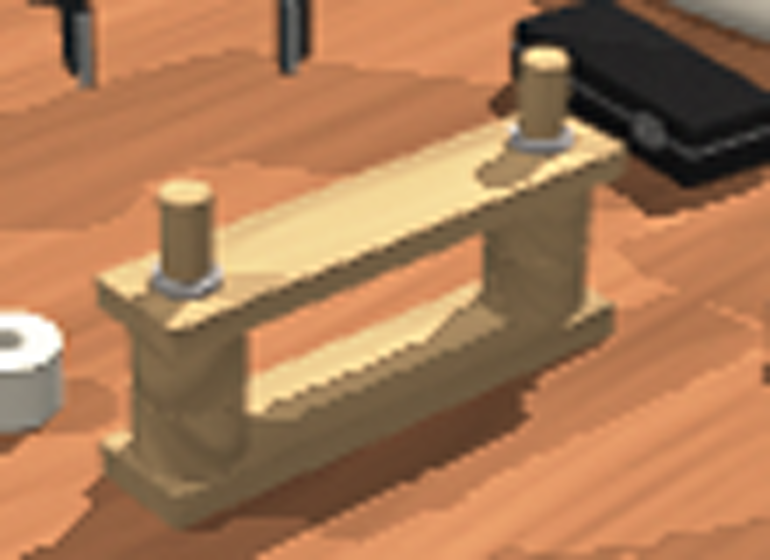

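View pics/w29o.png

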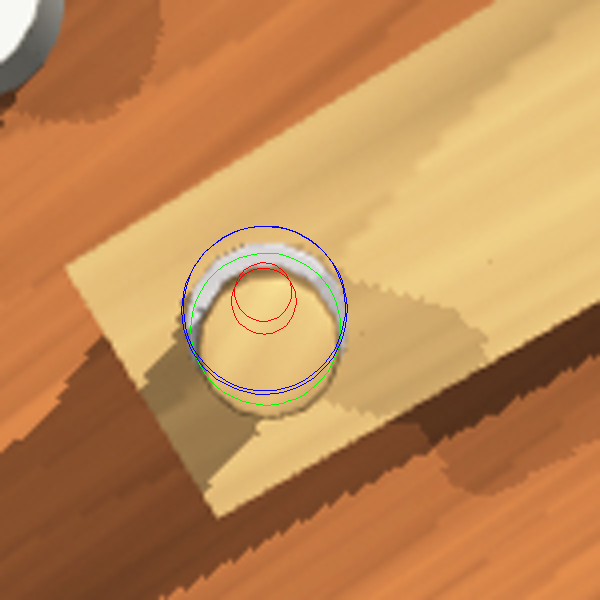

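The knob and collar look seated, like the finished end. As a proper check I'll press gently on the knob with shut fingers; home means contact at 172 mm.

>>> jog_arm:
  moves:
    - {"dx":-0.0368,"dy":0.0287,"dz":0,"rx":0,"ry":0,"rz":0}
    - {"dx":-0.0368,"dy":0.0287,"dz":0,"rx":0,"ry":0,"rz":0}
    - {"dx":-0.0368,"dy":0.0287,"dz":0,"rx":0,"ry":0,"rz":0}
    - {"dx":-0.0368,"dy":0.0287,"dz":0,"rx":0,"ry":0,"rz":0}
    - {"dx":-0.0368,"dy":0.0287,"dz":-0.03,"rx":0,"ry":0,"rz":0}
    - {"dx":-0.0368,"dy":0.0287,"dz":-0.055,"rx":0,"ry":0,"rz":0}
    - {"dx":-0.0368,"dy":0.0287,"dz":-0.065,"rx":0,"ry":0,"rz":0}
    - {"dx":-0.0368,"dy":0.0287,"dz":-0.065,"rx":0,"ry":0,"rz":0}
    - {"dx":-0.0368,"dy":0.0287,"dz":-0.065,"rx":0,"ry":0,"rz":0}
  fingers: 0

```text
t: 38.28
eef_pos: [480.0, -5.9, 180.2]
orientation: [0.001, 0.309, 0.951, 0.0]
ft_force: [0.3, 0.7, 0.4]
width: 0.1
```

>>> jog_arm:
  moves:
    - {"dx":0,"dy":0,"dz":-0.002,"rx":0,"ry":0,"rz":0}
    - {"dx":0,"dy":0,"dz":-0.004,"rx":0,"ry":0,"rz":0}
    - {"dx":0,"dy":0,"dz":-0.006,"rx":0,"ry":0,"rz":0}
    - {"dx":0,"dy":0,"dz":-0.006,"rx":0,"ry":0,"rz":0}

```text
t: 38.78
eef_pos: [479.1, -5.6, 173.2]
orientation: [-0.0, 0.309, 0.951, 0.0]
ft_force: [-0.3, 0.7, 0.3]
width: -0.5
```

>>> jog_arm:
  moves:
    - {"dx":0,"dy":0,"dz":-0.001,"rx":0,"ry":0,"rz":0}
    - {"dx":0,"dy":0,"dz":-0.002,"rx":0,"ry":0,"rz":0}
    - {"dx":0,"dy":0,"dz":-0.003,"rx":0,"ry":0,"rz":0}
    - {"dx":0,"dy":0,"dz":-0.003,"rx":0,"ry":0,"rz":0}

```text
t: 39.28
eef_pos: [480.3, -5.8, 172.0]
orientation: [0.002, 0.309, 0.951, 0.0]
ft_force: [-1.6, 1.3, 9.8]
width: 0.1
```

Contact is at exactly 172.0 mm with 10 N, so the rod is fully home. Retreating.

>>> jog_arm:
  moves:
    - {"dx":0,"dy":0,"dz":0.03,"rx":0,"ry":0,"rz":0}
    - {"dx":0,"dy":0,"dz":0.08,"rx":0,"ry":0,"rz":0}
    - {"dx":0.04,"dy":-0.05,"dz":0.12,"rx":0,"ry":0,"rz":0}
    - {"dx":0.06,"dy":-0.1,"dz":0.12,"rx":0,"ry":0,"rz":0}
    - {"dx":0.06,"dy":-0.1,"dz":0.12,"rx":0,"ry":0,"rz":0}
    - {"dx":0.06,"dy":-0.1,"dz":0.12,"rx":0,"ry":0,"rz":0}

```text
t: 40.02
eef_pos: [538.8, -105.7, 289.6]
orientation: [-0.001, 0.309, 0.951, 0.0]
ft_force: [0.4, 0.3, 0.4]
width: 0.2
```

```bash
python3 - <<'E'
from h import *
st=sensors.state(); print(st['t'],st['eef_pos'],st['ft_force'])
im=get_image('scene'); save(cv2.resize(im[120:300,110:370],None,fx=3,fy=3,interpolation=cv2.INTER_CUBIC),'s30.png')
t=get_image('top'); save(cv2.resize(t[100:300,110:430],None,fx=2.5,fy=2.5,interpolation=cv2.INTER_CUBIC),'t30.png')
E
```

```text
40.025 [ 538.81883416 -105.73027312  289.62887941] [0.41173685 0.32542931 0.39258656]
```

View pics/s30.png

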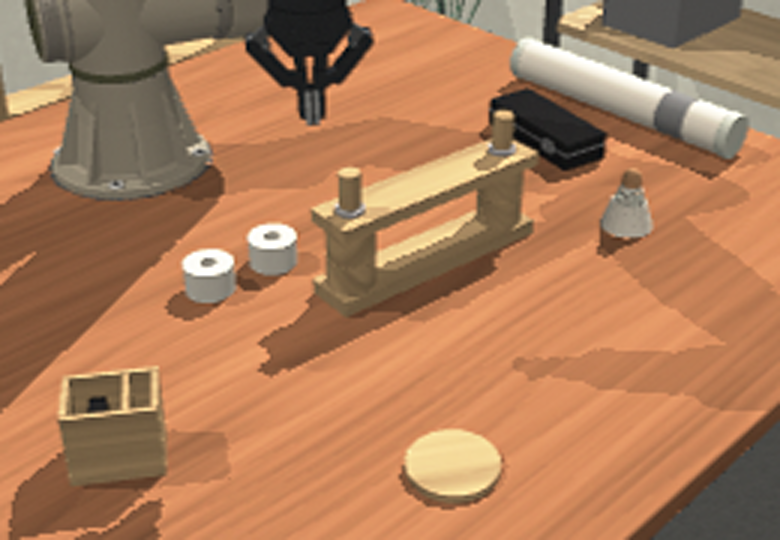

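View pics/t30.png

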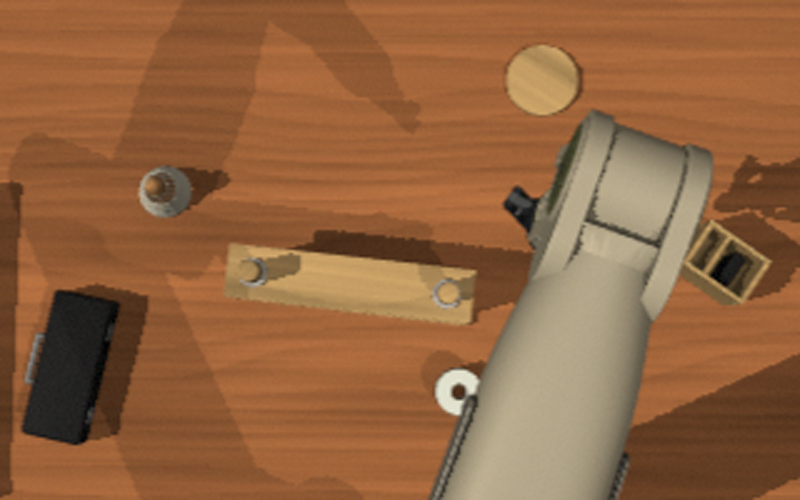

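Both pictures show the shelf assembled and the rod seated. The shuttlecock, coaster and case are where they were, the caddy is empty of the rod, and the robot is clear of everything. I'm handing in.

```bash
python3 -c "
from h import *
print(env.job_done())"
```

```text
the job is handed in; nothing more can be done
None
```

The open end of the shelf is assembled and handed in at about 40 s of the 72 s allowed. I stacked the two wooden spacers over the lower hole and swung the upper plank back until the bores showed concentric. Then I pulled the rod from the caddy and lowered it through plank, spacers and lower plank.

**Seating:** a light press on the knob met resistance at 172.0 mm with about 10 N, which is the fully home height. The last scene and top pictures show the collar flat on the upper plank.

**Everything else:** the robot is clear of everything, and the coaster, shuttlecock and grip case look unmoved. The white look-alike spacers were never touched; the last top picture hides one, but both show in the scene view.

**Checks that failed or disagreed:**
- My first move call was refused for missing keys, so nothing moved.
- The first spacer landed about 2.5 mm off; I re-gripped it and corrected it to within about 1 mm.
- The scene and top cameras disagreed by about 6 mm, so I worked from the wrist camera.
- After release, the rod appeared to sit about 2.5–3 mm to one side of the hole's centre, where the clearance is about 2.5 mm. I took this as it resting against the side of the hole and did not correct it.

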